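# Load the gas cells, reject the cracked one and purge the holder

### The arm

A 6-joint arm with a two-finger parallel gripper is mounted at the origin on the work surface. World frame = base frame: x ahead of the robot, y to its left, z up, the work surface at z = 0. Lengths are in m, angles in degrees, forces in N, time in s.
With the tool pointing down it reaches from about 0.4 to 0.825 m from the base axis. Payload 7 kg.
Tool frame: the origin (TCP) lies between the finger pads; the fingertips stand 22 mm ahead of it and the grasp point (between the pads) lies 3 mm ahead of it; z points along the fingers, y is the line along which they close (so a half turn about z gives the same grasp; the last joint's range is limited). The gripper opens to 88 mm and grips with 3 to 60 N. Pads are 19 mm wide; open, the fingers measure 130 mm over their backs; the gripper's body (78 mm by 193 mm) begins 47 mm behind the grasp point.
Start: joints at [86.637, 20.546, 0.682, 0, -70.136, -16.507], TCP at [0.229, 0.635, 0.224] pointing down, gripper open.
Joint ranges: [-176.03, 176.03], [-82.01, 121.73], [-58.28, 71.71], [-173.87, 95.51], [-174.79, -0.11], [-173.66, 173.66]. Speed limits (degrees/s): [136.94, 136.94, 172.46, 180, 180, 180].

### API

Orientations are given as [roll, pitch, yaw] about the fixed x, y, z axes, in that order (R = Rz(yaw) Ry(pitch) Rx(roll)).
In Python, from plant import r, vision gives the robot as it stands.
- The arm moves only by the shell command python3 -m pendant 'ROWS' [FORCE]. ROWS is JSON, a list that holds one entry, the list of rows, each a list of 7 numbers: the shift along the tool's x, y, z scaled (see below), then the turn, a rotation vector about the tool's x, y, z scaled (see below), then the opening, from -1 (shut) to 1 (fully open). In form: [[[x, y, z, wx, wy, wz, fingers], ...]]. A call has exactly 8 rows; each row shifts and turns the commanded pose from where the row before left it, along the tool's axes as they then stand; what a row does not reach is not made up. The controller multiplies each number of a shift by 20 mm and each number of a turn by 4 degrees. A row lasts 1/10 s, in which the tool goes at most 50 mm and 8.59 degrees, less where a joint would pass 70% of its speed; a pose out of reach is approached as far as the arm can. A call with a number of a shift or a turn outside -1 to 1 is refused whole. A call with a gripper value outside its range is refused whole. The fingers move at their own pace and stop on an object; FORCE is the grip in N (left out, the last holds). Time passes only in rows, so rows that do not move let the fingers close, or fill a call up. It gives the time, the measured TCP pose, the force, the opening and the grip force at its end, in the units of the state.
- r.get_state(): the state, without advancing time (a new reading comes with each control period).
- vision.capture(name): name is "scene" or "top" or "wrist"; returns a dict with "frame" (384x512x3 uint8, blue, green, red), "depth" (384x512 float32, m along the optical axis (not along the pixel's ray), 0 where there is no reading), "camera_matrix" (3x3 intrinsics, pixels), "extrinsics" (4x4, takes a point from world to camera coordinates); the wrist camera has in their place "hand_eye" (4x4, takes a point from camera to tool coordinates, whose origin is the TCP and whose axes are the flange's). Camera axes: x right, y up, looking along -z (the intrinsics and any distortion apply to the point x, -y, -z); pixel columns grow to the right and rows downward; lengths in m; the calibration is good to about 2 mm. A picture is of the moment at which its call begins: read the wrist's pose just before it.
- r.close_job(): hands the job in; it is judged then, once.
The state is a dict: "time_s": time; "joints": joint angles; "qd": joint speeds; "joint_torque": joint torques, N m; "tcp_pos": TCP position; "eef_rot": TCP orientation; "contact_force": force on the tool from outside, world axes, zero at the start; "moment": the same for the moment, N m; "gripper_width": finger opening in m; "gripper_force": force on a finger pad.
Only numpy, scipy, OpenCV 4.12 (cv2) and the standard library are available. Lean on these libraries where they do the work, as an engineer would, in place of code of your own. Each camera call takes 0.05 s, during which the arm holds its last target. There are 200 camera calls.

### The job

Take all the gas cells off the turntable: slide each good (teal-capped) cell fully home against the back of a bay of the cell holder, one to a bay, and lay the cracked red-capped cell flat in the white reject tray. Only when all of that is done, press the purge pump's plunger head down to its stop and let it come all the way back up. Do not disturb the beaker, the model or the wash bottle.

Things in the scene. Friction and masses are not known exactly. Their poses are not given: they have to be found in the camera images.
- cell0: good gas cell: square bar 24 x 24 mm and 110 mm long, about 90 g, amber glass in the middle with a 20 mm teal cap on each end. Origin at its centre, x along its length; both ends are alike. It starts lying on the turntable. Two or three good cells are present, the others absent.
- cell1: good gas cell: square bar 24 x 24 mm and 110 mm long, about 90 g, amber glass in the middle with a 20 mm teal cap on each end. Origin at its centre, x along its length; both ends are alike. It starts lying on the turntable. Two or three good cells are present, the others absent.
- cell2: good gas cell: square bar 24 x 24 mm and 110 mm long, about 90 g, amber glass in the middle with a 20 mm teal cap on each end. Origin at its centre, x along its length; both ends are alike. It starts lying on the turntable. Two or three good cells are present, the others absent.
- cracked: cracked gas cell: square bar 24 x 24 mm and 110 mm long, about 90 g, amber glass in the middle with a 20 mm red cap on each end and dark crack lines on the glass. Origin at its centre, x along its length; both ends are alike. It starts lying on the turntable.
- carousel: foot of the low round sample turntable. Origin on the table under its centre; the platter is a disc of 320 mm diameter whose top is 30 mm above the table. The platter spins freely, without drive or brake; it stands still at the start
- holder: fixed block 206 wide (230 over teal side plates), 104 deep, 49 mm high (side plates 56), clear roof; three square bays 66 mm apart, open on its -x face, closed at the back. Bay: 26 wide, 26.5 high, 90 mm deep, floor 14 mm above the table, 12 mm flared teal lips before the mouth. Origin on the table under the bays' middle; x points into the bays. A home cell sticks out 20 mm from the block face
- bay0_mouth (a point): bay 0 (left when looking into the bays): point in the mouth plane at the block face, 12 mm above the bay floor (26 mm above the table), where the axis of a cell lying in the bay passes; x points into the bay
- bay0_home (a point): bay 0: where the centre of a cell lies when it is fully home, 35 mm inside the mouth; x points into the bay
- bay1_mouth (a point): bay 1 (middle when looking into the bays): point in the mouth plane at the block face, 12 mm above the bay floor (26 mm above the table), where the axis of a cell lying in the bay passes; x points into the bay
- bay1_home (a point): bay 1: where the centre of a cell lies when it is fully home, 35 mm inside the mouth; x points into the bay
- bay2_mouth (a point): bay 2 (right when looking into the bays): point in the mouth plane at the block face, 12 mm above the bay floor (26 mm above the table), where the axis of a cell lying in the bay passes; x points into the bay
- bay2_home (a point): bay 2: where the centre of a cell lies when it is fully home, 35 mm inside the mouth; x points into the bay
- tray_in (a point): white reject tray, fixed, 170 mm (x) by 110 mm (y) outside, walls 4 mm thick, rim 28 mm above the table: centre of its inner floor, 4 mm above the table
- pump: foot of the hand purge pump, cream with a teal band, 72 mm wide, fixed. Origin on the table under its centre; the neck top is 72 mm high
- pump_top (a point): centre of the top of the pump's spring plunger head, a black disc of 46 mm diameter with an orange spot, 110 mm above the table when up
- pump_head (a joint): travel of the plunger head: 0 up, 0.018 m down at its stop; a spring of 2 N at the top and 11 N at the stop brings it back up
- beaker: bystander: clear beaker of white droppers, 72 mm wide, 140 mm high over the droppers. Origin under its centre
- model: bystander: ball-and-stick model with white balls and red, blue and yellow sticks, about 85 mm in size. Origin under its centre
- wash_bottle: bystander: white wash bottle with a red cap, 60 mm wide, 150 mm high. Origin under its centre
Mind the look-alikes: they are no part of the job. What is shaped like the cracked but blue is not meant. Leave any purple look-alike of the pump alone.

How it is judged (in metres and radians):
On the way, in this order (a step that is already met when the one before it is completed fails the run):
1. every good cell is fully home in a bay and the cracked cell lies in the reject tray (((distance between cell0 and bay0_home below 0.006 m and angle between the x axis of cell0 and the x axis of bay0_home, either way round below 0.08 rad) or (distance between cell0 and bay1_home below 0.006 m and angle between the x axis of cell0 and the x axis of bay1_home, either way round below 0.08 rad) or (distance between cell0 and bay2_home below 0.006 m and angle between the x axis of cell0 and the x axis of bay2_home, either way round below 0.08 rad)) and ((distance between cell1 and bay0_home below 0.006 m and angle between the x axis of cell1 and the x axis of bay0_home, either way round below 0.08 rad) or (distance between cell1 and bay1_home below 0.006 m and angle between the x axis of cell1 and the x axis of bay1_home, either way round below 0.08 rad) or (distance between cell1 and bay2_home below 0.006 m and angle between the x axis of cell1 and the x axis of bay2_home, either way round below 0.08 rad)) and ((distance between cell2 and bay0_home below 0.006 m and angle between the x axis of cell2 and the x axis of bay0_home, either way round below 0.08 rad) or (distance between cell2 and bay1_home below 0.006 m and angle between the x axis of cell2 and the x axis of bay1_home, either way round below 0.08 rad) or (distance between cell2 and bay2_home below 0.006 m and angle between the x axis of cell2 and the x axis of bay2_home, either way round below 0.08 rad)) and x of cracked in the frame of tray_in between -0.05 and 0.05 m and y of cracked in the frame of tray_in between -0.05 and 0.05 m and z of cracked in the frame of tray_in between 0 and 0.02 m), for 0.2 s.
2. then the pump's plunger is pressed down to its stop (within 2.5 mm) (all of step 1 and value of joint pump_head above 0.0155 m), for 0.05 s.
At the end, for the whole second after the job is handed in: Each good cell present is fully home in a bay (within 6 mm, aligned within 0.08 rad), the cracked cell lies flat in the tray (centre within 50 mm of its middle each way, under 20 mm above its floor), all at rest, plunger up within 3 mm (all of step 1 and linear speed of each of cell0, cell1, cell2, cracked below 0.02 m/s and value of joint pump_head below 0.003 m); the robot touches nothing.
It fails at once if the beaker is shoved more than 30 mm or tipped (distance of beaker from where it was at the start of the episode above 0.03 m or angle between beaker's own z axis and vertical above 0.4 rad).
It fails at once if the model is shoved more than 30 mm or tipped (distance of model from where it was at the start of the episode above 0.03 m or angle between model's own z axis and vertical above 0.4 rad).
It fails at once if the wash bottle is shoved more than 30 mm or tipped (distance of wash_bottle from where it was at the start of the episode above 0.03 m or angle between wash_bottle's own z axis and vertical above 0.4 rad).
Of cell0, cell1, cell2 only 2 to 3 are there at a start; the rules pass over those that are not, and their reading is None.
At some moment in a run one of cell0, cell1, cell2 may be knocked a few centimetres aside while the robot is not near it.
Once in a run the grip may slacken for a moment while it holds something.
It also fails if it takes over 210 s, if anything falls off the work surface, if the arm or the gripper's body presses on something with over 40 N, if the wrist force passes 120 N, or if a joint passes its speed limit or range.

## Working session

There is one attempt and no reset: what is moved stays moved. The work goes in short steps, Python scripts to look and compute and a shell command to move; the robot and the scene stay as the last step left them, time stands still between calls to the robot, and variables do not carry over. Pictures are saved under pics/ and viewed, at most 16 in all, crops included, and the job is handed in when it is done.

```bash
ls; mkdir -p pics; cat > h.py <<'E'
import numpy as np, cv2
from scipy.spatial.transform import Rotation as R
from plant import r, vision
def cap(name,fn=None):
    s=r.get_state(); c=vision.capture(name)
    if fn: cv2.imwrite('pics/'+fn,c['frame'])
    if 'extrinsics' in c: T=np.linalg.inv(np.array(c['extrinsics']))
    else:
        B=np.eye(4);B[:3,:3]=R.from_euler('xyz',s['eef_rot'],degrees=True).as_matrix();B[:3,3]=s['tcp_pos']
        T=B@np.array(c['hand_eye'])
    d=c['depth'];K=np.array(c['camera_matrix'])
    v,u=np.mgrid[:d.shape[0],:d.shape[1]]
    P=np.stack([(u-K[0,2])/K[0,0]*d,-(v-K[1,2])/K[1,1]*d,-d],-1)
    W=P@T[:3,:3].T+T[:3,3]; W[d<=0]=np.nan
    return c['frame'],W,T,K
E
python3 - <<'E'
from h import *
s=r.get_state();print(s)
for n in ['scene','top','wrist']:
    f,W,T,K=cap(n,n+'0.png');print(n,K.tolist(),T.round(3).tolist()); np.save(n+'0.npy',W)
E
```

```text
pics
{'time_s': 0.0, 'joints': array([ 8.66373927e+01,  2.05916461e+01,  6.32918917e-01, -1.93697199e-02,
       -7.01348974e+01, -1.65074335e+01]), 'qd': array([ 0.11039281, -0.01815316,  0.06370235,  0.06224884, -0.00525861,
        0.05258338]), 'joint_torque': array([ 4.28449739e-04, -5.82712626e+01,  2.93059981e+01,  6.99729100e+00,
        7.09085565e-03, -1.57884360e-04]), 'tcp_pos': array([0.22928103, 0.63434149, 0.22331617]), 'eef_rot': array([ 1.79905060e+02, -9.14679800e-03, -1.98766301e+01]), 'contact_force': array([ 0.08112987, -0.35280175,  0.44680459]), 'moment': array([ 0.02173817, -0.0202129 , -0.01455455]), 'gripper_force': 0.0, 'gripper_width': 0.08745927753451503}
scene [[355.960509108029, 0.0, 258.4835045505931], [0.0, 355.960509108029, 190.07710036653214], [0.0, 0.0, 1.0]] [[0.799, -0.331, 0.501, 1.014], [0.6, 0.471, -0.647, -0.672], [-0.022, 0.818, 0.575, 0.639], [0.0, 0.0, 0.0, 1.0]]
top [[403.86695636871104, 0.0, 258.3082690814595], [0.0, 403.86695636871104, 185.7430672615341], [0.0, 0.0, 1.0]] [[0.001, 0.997, -0.077, 0.459], [-1.0, 0.002, 0.012, -0.045], [0.013, 0.077, 0.997, 1.179], [0.0, 0.0, 0.0, 1.0]]
wrist [[287.8272153926398, 0.0, 256.6709847355796], [0.0, 287.8272153926398, 190.60910800223925], [0.0, 0.0, 1.0]] [[-0.34, 0.899, 0.274, 0.304], [-0.94, -0.326, -0.098, 0.607], [0.002, -0.291, 0.957, 0.383], [0.0, 0.0, 0.0, 1.0]]
```

View pics/top0.png

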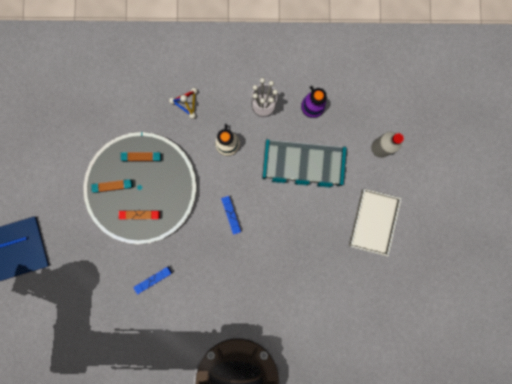

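View pics/scene0.png

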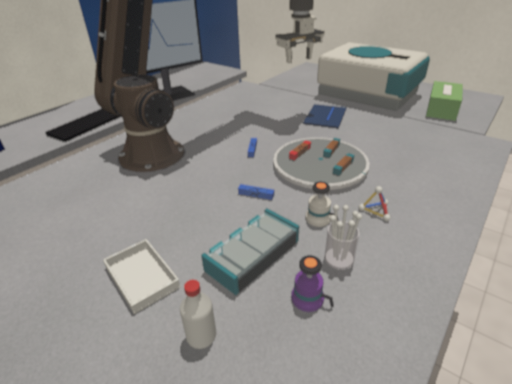

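The top picture shows:
- The turntable is at about (140,187). It holds two teal-capped cells, at (141,157) and (111,186), and the cracked red one at (140,215).
- The holder is at (305,163), with its teal lips on the near edge (about row 183).
- The tray is at (376,222) and the cream pump at (226,140).
- The purple pump at (315,100) and the blue bars are decoys.

```bash
cat >> h.py <<'E'
def segs(f,W,mask,zlo=.0,zhi=.1,amin=12):
    m=(mask&(W[...,2]>zlo)&(W[...,2]<zhi)).astype(np.uint8)
    n,l,st,c=cv2.connectedComponentsWithStats(m)
    out=[]
    for i in range(1,n):
        if st[i,4]>=amin:
            p=W[l==i]; out.append((c[i].round(1).tolist(),int(st[i,4]),np.nanmedian(p,0).round(4).tolist(),np.nanmin(p,0).round(3).tolist(),np.nanmax(p,0).round(3).tolist()))
    return out
def masks(f):
    h=cv2.cvtColor(f,cv2.COLOR_BGR2HSV);H,S,V=[h[...,i].astype(int) for i in range(3)]
    return dict(teal=(H>80)&(H<100)&(S>120),red=((H<6)|(H>172))&(S>150),amber=(H>=6)&(H<20)&(S>130)&(V<230),white=(S<45)&(V>190),blue=(H>105)&(H<130)&(S>150))
E
python3 - <<'E'
from h import *
for n in ['top','scene']:
    f=cv2.imread(f'pics/{n}0.png');W=np.load(n+'0.npy')
    for k,m in masks(f).items():
        print(n,k)
        for o in segs(f,W,m,zhi=.2): print('  ',o)
f=cv2.imread('pics/top0.png');cv2.imwrite('pics/topcrop.png',cv2.resize(f[75:265,80:410],None,fx=2.4,fy=2.4,interpolation=2))
E
```

```text
top teal
   ([265.6, 158.2], 118, [0.6229, -0.0804, 0.057], [0.57, -0.089, 0.05], [0.674, -0.072, 0.062])
   ([342.7, 165.8], 141, [0.6018, -0.296, 0.0564], [0.551, -0.304, 0.047], [0.656, -0.287, 0.062])
   ([123.6, 156.4], 47, [0.6274, 0.3179, 0.0555], [0.616, 0.31, 0.051], [0.637, 0.326, 0.059])
   ([156.8, 156.5], 55, [0.6266, 0.2253, 0.054], [0.618, 0.218, 0.046], [0.637, 0.236, 0.058])
   ([278.9, 179.4], 54, [0.5646, -0.1171, 0.0468], [0.559, -0.134, 0.01], [0.571, -0.1, 0.057])
   ([127.9, 183.4], 60, [0.552, 0.3033, 0.0546], [0.541, 0.295, 0.04], [0.561, 0.315, 0.06])
   ([301.9, 181.7], 52, [0.5571, -0.1824, 0.0455], [0.554, -0.2, 0.007], [0.563, -0.165, 0.05])
   ([324.8, 183.9], 59, [0.5514, -0.2476, 0.046], [0.547, -0.267, 0.007], [0.558, -0.228, 0.051])
   ([94.4, 187.8], 44, [0.5382, 0.3967, 0.0547], [0.53, 0.387, 0.05], [0.549, 0.404, 0.059])
   ([139.3, 187.2], 12, [0.5427, 0.2788, 0.0317], [0.537, 0.273, 0.03], [0.546, 0.283, 0.035])
top red
   ([188.5, 93.5], 13, [0.8117, 0.1404, 0.0456], [0.801, 0.135, 0.013], [0.822, 0.153, 0.061])
   ([397.3, 138.3], 83, [0.6624
[... 2531 characters left out ...]

scene white
   ([377.0, 56.8], 884, [0.4754, 0.9469, 0.1944], [0.198, 0.864, 0.189], [0.603, 1.167, 0.197])
   ([447.1, 89.0], 61, [0.7484, 1.0266, 0.0911], [0.727, 0.97, 0.089], [0.77, 1.088, 0.094])
   ([275.4, 160.1], 21, [0.4234, 0.1844, 0.0302], [0.399, 0.156, 0.028], [0.451, 0.226, 0.032])
   ([366.6, 164.8], 30, [0.6891, 0.3302, 0.0297], [0.658, 0.291, 0.028], [0.697, 0.383, 0.032])
   ([328.4, 200.9], 18, [0.6951, 0.0439, 0.0618], [0.685, 0.032, 0.059], [0.701, 0.059, 0.064])
   ([139.1, 276.3], 1895, [0.4432, -0.3974, 0.0041], [0.361, -0.465, 0.001], [0.535, -0.333, 0.03])
scene blue
   ([0.6, 146.5], 12, [-0.5039, -0.3068, 0.0155], [-0.509, -0.314, 0.011], [-0.501, -0.303, 0.032])
```

View pics/topcrop.png

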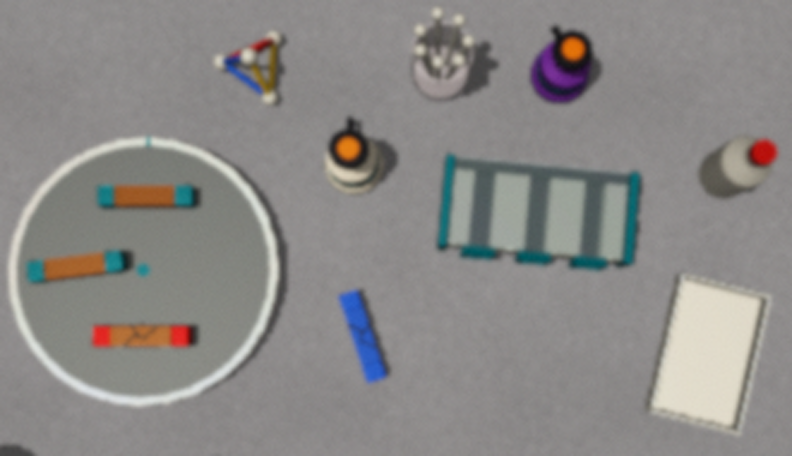

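View pics/wrist0.png

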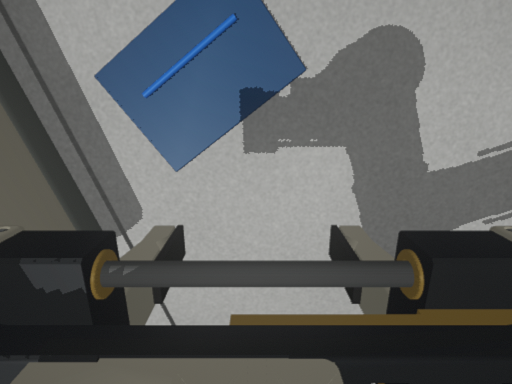

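The wrist picture shows only the navy pad below the gripper. The crop confirms two good cells, the cracked one, three bays opening toward the robot, and the tray.

Next I'll fit the holder and tray and write a planner that works out how far to move.

```bash
cat >> h.py <<'E'
def plan(x,y,z,yaw):
    """print turn (units of 4deg about tool z) and then shift units in tool axes after the turn"""
    s=r.get_state();y0=s['eef_rot'][2];d=(yaw-y0+180)%360-180
    a=np.radians(yaw);v=np.array([x,y,z])-s['tcp_pos']
    X=np.array([np.cos(a),np.sin(a),0]);Y=np.array([np.sin(a),-np.cos(a),0])
    print('yaw',y0.round(2),'wz units',round(-d/4,2),'shift units',(np.array([v@X,v@Y,-v[2]])/.02).round(2),'rot',s['eef_rot'].round(2),'tcp',s['tcp_pos'].round(4),'j',s['joints'].round(0))
def cells(name='top'):
    f,W,T,K=cap(name);M=masks(f)
    for k in ['teal','red','amber']:
        for o in segs(f,W,M[k]&(W[...,0]<.7)&(W[...,1]>.1),.02,.2): print(k,o[:3])
E
python3 - <<'E'
from h import *
f=cv2.imread('pics/top0.png');W=np.load('top0.npy');m=masks(f)['white']
n,l,st,c=cv2.connectedComponentsWithStats(m.astype(np.uint8))
i=l[222,376];p=W[l==i]
print('tray all',cv2.minAreaRect(p[:,:2].astype(np.float32)*1000))
q=p[p[:,2]<.009];print('floor',cv2.minAreaRect(q[:,:2].astype(np.float32)*1000),np.median(q[:,2]))
w=W[(W[...,2]>.045)&(W[...,2]<.065)&(W[...,0]>.54)&(W[...,0]<.69)&(W[...,1]<-.05)&(W[...,1]>-.33)]
print('holder',cv2.minAreaRect(w[:,:2].astype(np.float32)*1000))
# points of plates
for lo,hi in((-.11,-.06),(-.33,-.28)):
    t=W[masks(f)['teal']&(W[...,2]>.052)&(W[...,1]>lo)&(W[...,1]<hi)&(W[...,0]>.56)];print(cv2.minAreaRect(t[:,:2].astype(np.float32)*1000))
yaw=np.arctan2(.311-.221-.0,1)
plan(.627,.310,.16,-90)
E
```

```text
tray all ((nan, nan), (0.0, 0.0), 0.0)
floor ((445.633056640625, -396.95068359375), (96.3712158203125, 158.97427368164062), 75.89726257324219) 0.004646022325619392
holder ((611.3062133789062, -188.5074462890625), (230.19015502929688, 115.56753540039062), 84.644775390625)
((622.1123046875, -79.01922607421875), (9.528092384338379, 104.63126373291016), 83.48095703125)
((608.5797119140625, -296.6337890625), (10.519084930419922, 94.48172760009766), 84.77357482910156)
yaw -19.87 wz units 17.53 shift units [ 16.22 -19.88   3.18] rot [ 1.7993e+02 -1.0000e-02 -1.9870e+01] tcp [0.2293 0.6345 0.2236] j [ 87.  21.   1.  -0. -70. -17.]
```

```bash
python3 -m pendant '[[[0,0,0,0,0,1,0],[0,0,0,0,0,1,0],[0,0,0,0,0,1,0],[0,0,0,0,0,1,0],[0,0,0,0,0,1,0],[0,0,0,0,0,1,0],[0,0,0,0,0,1,0],[0,0,0,0,0,1,0]]]' 40
python3 -m pendant '[[[0,0,0,0,0,1,0],[0,0,0,0,0,1,0],[0,0,0,0,0,1,0],[0,0,0,0,0,1,0],[0,0,0,0,0,1,0],[0,0,0,0,0,1,0],[0,0,0,0,0,1,0],[0,0,0,0,0,1,0]]]'
python3 -m pendant '[[[0.7,-0.9,0,0,0,1,0],[0.7,-0.9,0,0,0,0.53,0],[0.7,-0.9,0,0,0,0,0],[0.7,-0.9,0,0,0,0,0],[0.7,-0.9,0,0,0,0,0],[0.7,-0.9,0,0,0,0,0],[0.7,-0.9,0,0,0,0,0],[0.7,-0.9,0,0,0,0,0]]]'
python3 -m pendant '[[[0.7,-0.9,0.2,0,0,0,0],[0.7,-0.9,0.2,0,0,0,0],[0.7,-0.9,0.2,0,0,0,0],[0.7,-0.9,0.2,0,0,0,0],[0.7,-0.9,0.2,0,0,0,0],[0.7,-0.9,0.2,0,0,0,0],[0.7,-0.9,0.2,0,0,0,0],[0.7,-0.9,0.2,0,0,0,0]]]'
python3 - <<'E'
from h import *
plan(.627,.310,.11,-90)
f,W,T,K=cap('wrist','w1.png')
M=masks(f)
for k in ['teal','red','amber']:
    for o in segs(f,W,M[k],.04,.2,100): print(k,o[:3])
cells()
print(r.get_state()['gripper_width'],r.get_state()['time_s'])
E
```

```text
time_s: 0.95
tcp_pos: [0.2293, 0.6346, 0.2239]
eef_rot: [180.0, -0.0, -52.0]
contact_force: [0.3, 0.5, 0.2]
gripper_width: 0.0441
gripper_force: 0.0
time_s: 1.75
tcp_pos: [0.2294, 0.6346, 0.2238]
eef_rot: [180.0, -0.0, -84.0]
contact_force: [-0.3, 0.0, 0.2]
gripper_width: 0.044
gripper_force: 0.0
time_s: 2.55
tcp_pos: [0.3759, 0.5247, 0.2239]
eef_rot: [180.0, -0.0, -90.0]
contact_force: [-0.4, 0.7, -0.1]
gripper_width: 0.0439
gripper_force: 0.0
time_s: 3.35
tcp_pos: [0.5199, 0.4128, 0.1918]
eef_rot: [180.0, -0.0, -90.0]
contact_force: [0.1, 0.9, 0.1]
gripper_width: 0.0438
gripper_force: 0.0
yaw -89.99 wz units 0.0 shift units [ 5.14 -5.35  4.09] rot [ 1.7998e+02 -2.0000e-02 -8.9990e+01] tcp [0.5199 0.4128 0.1918] j [ 55.  21.  -3.  -0. -66. -55.]
teal ([224.0, 74.5], 506, [0.5514, 0.3067, 0.0529])
teal ([147.8, 86.8], 547, [0.6261, 0.318, 0.0528])
teal ([237.7, 165.3], 366, [0.5397, 0.3958, 0.0529])
red ([311.5, 87.2], 539, [0.4664, 0.3182, 0.053])
amber ([142.0, 37.2], 2172, [0.6268, 0.274, 0.0526])
amber ([314.0, 37.8], 1945, [0.4664, 0.2748, 0.0527])
amber ([230.7, 120.0], 1637, [0.546, 0.3495, 0.0527])
teal ([123.1, 156.5], 38, [0.6266, 0.3193, 0.055])
teal ([156.8, 156.7], 59, [0.6257, 0.2257, 0.0539])
teal ([128.0, 183.6], 56, [0.5498, 0.3041, 0.0551])
teal ([94.4, 187.8], 44, [0.5381, 0.3959, 0.0548])
teal ([139.4, 187.0], 17, [0.5428, 0.2785, 0.0314])
red ([121.4, 214.8], 52, [0.4635, 0.3202, 0.0543])
red ([154.9, 214.6], 68, [0.4636, 0.2272, 0.0545])
amber ([139.7, 156.6], 196, [0.6258, 0.2729, 0.0541])
amber ([111.5, 185.5], 225, [0.544, 0.3497, 0.0543])
amber ([137.0, 214.4], 234, [0.4662, 0.279, 0.0544])
0.04389483467420021 3.45
```

View pics/w1.png

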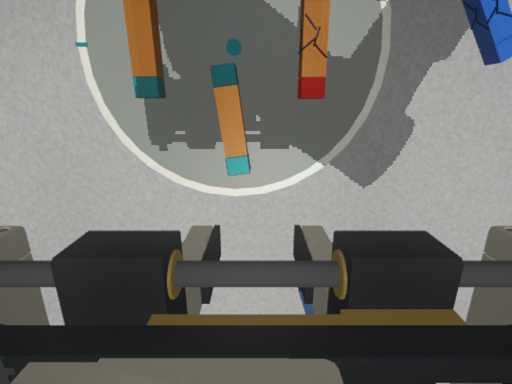

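The wrist picture shows the far good cell at (145,60), the near one at (231,120) and the cracked cell at (312,50). These agree with the top view to about 2 mm, so I'll grasp the far good cell near its +y end.

```bash

python3 -m pendant '[[[0.85,-0.89,0,0,0,0,0],[0.85,-0.89,0,0,0,0,0],[0.85,-0.89,0,0,0,0,0],[0.85,-0.89,0,0,0,0,0],[0.85,-0.89,0,0,0,0,0],[0.84,-0.9,0,0,0,0,0],[0,0,1,0,0,0,0],[0,0,1,0,0,0,0]]]'
python3 -m pendant '[[[0,0,1,0,0,0,0],[0,0,1,0,0,0,0],[0,0,1,0,0,0,0],[0,0,1,0,0,0,0],[0,0,0.5,0,0,0,0],[0,0,0.3,0,0,0,0],[0,0,0,0,0,0,0],[0,0,0,0,0,0,0]]]'
python3 -m pendant '[[[0,0,0,0,0,0,-1],[0,0,0,0,0,0,-1],[0,0,0,0,0,0,-1],[0,0,0,0,0,0,-1],[0,0,0,0,0,0,-1],[0,0,0,0,0,0,-1],[0,0,0,0,0,0,-1],[0,0,0,0,0,0,-1]]]' 40
python3 -m pendant '[[[0,0,-0.5,0,0,0,-1],[0,0,-1,0,0,0,-1],[0,0,-1,0,0,0,-1],[0,0,-1,0,0,0,-1],[0,0,-1,0,0,0,-1],[0,0,0,0,0,0,-1],[0,0,0,0,0,0,-1],[0,0,0,0,0,0,-1]]]' 
python3 - <<'E'
from h import *
f,W,T,K=cap('wrist','w2.png')
M=masks(f)
for k in ['teal','red','amber']:
    for o in segs(f,W,M[k],.04,.2,100): print(k,o)
plan(.46,-.11,.15,-5.5)
E
```

```text
time_s: 4.25
tcp_pos: [0.6269, 0.3116, 0.1521]
eef_rot: [-180.0, 0.1, -90.1]
contact_force: [0.1, 0.4, -0.6]
gripper_width: 0.0442
gripper_force: 0.0
time_s: 5.05
tcp_pos: [0.6268, 0.3122, 0.0571]
eef_rot: [-179.9, 0.0, -90.0]
contact_force: [0.1, -0.3, 0.7]
gripper_width: 0.0436
gripper_force: 0.0
time_s: 5.85
tcp_pos: [0.6264, 0.3117, 0.0562]
eef_rot: [180.0, -0.0, -90.0]
contact_force: [0.4, 0.6, 0.4]
gripper_width: 0.0003
gripper_force: 0.0
time_s: 6.65
tcp_pos: [0.626, 0.3115, 0.1458]
eef_rot: [180.0, -0.0, -90.0]
contact_force: [-0.7, -0.4, -0.3]
gripper_width: 0.0004
gripper_force: 0.0
teal ([252.6, 97.7], 654, [0.629, 0.2278, 0.053], [0.618, 0.218, 0.051], [0.641, 0.237, 0.055])
teal ([335.3, 186.3], 644, [0.554, 0.3046, 0.0528], [0.54, 0.295, 0.04], [0.565, 0.317, 0.055])
teal ([253.9, 199.9], 471, [0.6284, 0.3176, 0.053], [0.617, 0.309, 0.051], [0.64, 0.327, 0.055])
red ([443.8, 98.6], 869, [0.4696, 0.2286, 0.0528], [0.454, 0.219, 0.04], [0.479, 0.238, 0.055])
red ([425.9, 199.5], 626, [0.4693, 0.3178, 0.0528], [0.453, 0.308, 0.04], [0.478, 0.328, 0.055])
amber ([252.0, 144.3], 1745, [0.6302, 0.2653, 0.0527], [0.618, 0.238, 0.05], [0.641, 0.307, 0.055])
amber ([435.3, 149.4], 2590, [0.469, 0.2705, 0.0526], [0.453, 0.238, 0.04], [0.478, 0.309, 0.055])
amber ([337.4, 214.6], 862, [0.55, 0.3326, 0.0527], [0.536, 0.315, 0.04], [0.563, 0.352, 0.055])
yaw -89.99 wz units -21.12 shift units [-6.24 21.77 -0.23] rot [ 1.7993e+02 -4.0000e-02 -8.9990e+01] tcp [0.6259 0.3114 0.1455] j [ 42.  26.  -2.  -0. -63. -42.]
```

View pics/w2.png

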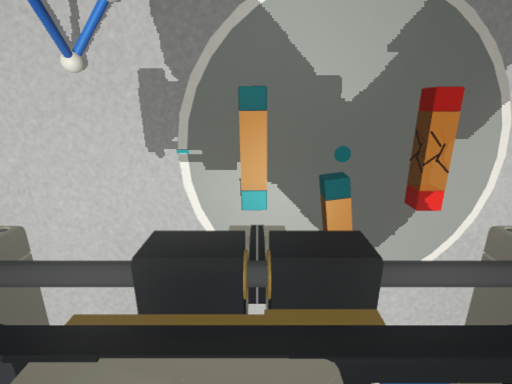

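The fingers shut to 0 and the cell is still lying at (253,145), barely moved, so the grasp missed. I'll go down open again and look from the side.

```bash

python3 -m pendant '[[[0,0,0,0,0,0,0],[0,0,0,0,0,0,0],[0,0,0,0,0,0,0],[0,0,1,0,0,0,0],[0,-0.1,1,0,0,0,0],[0,0,1,0,0,0,0],[0,0,1,0,0,0,0],[0,0,0.5,0,0,0,0]]]' 40
python3 - <<'E'
from h import *
f,W,T,K=cap('scene')
cv2.imwrite('pics/s2.png',cv2.resize(f[90:200,260:400],None,fx=5,fy=5,interpolation=2))
f,W,T,K=cap('wrist')
c=vision.capture('wrist');he=np.array(c['hand_eye'])
for p in ([0,0,0],[0,0,.022],[0,.022,.022],[0,-.022,.022],[0,0,.025],[.0095,.012,.022]):
    q=np.linalg.inv(he)@np.array(p+[1]);print(p,(K@[q[0]/-q[2],-q[1]/-q[2],1])[:2].round(0))
print(he.round(3).tolist())
cv2.imwrite('pics/w3.png',f)
E
```

```text
time_s: 7.5
tcp_pos: [0.6275, 0.3111, 0.0541]
eef_rot: [179.9, -0.1, -90.0]
contact_force: [-0.0, 0.2, -0.0]
gripper_width: 0.0439
gripper_force: 0.0
[0, 0, 0] [257. 239.]
[0, 0, 0.022] [257. 225.]
[0, 0.022, 0.022] [289. 225.]
[0, -0.022, 0.022] [225. 225.]
[0, 0, 0.025] [257. 223.]
[0.0095, 0.012, 0.022] [275. 212.]
[[-0.0, 0.957, 0.291, 0.08], [1.0, 0.001, -0.0, -0.0], [-0.0, 0.291, -0.957, -0.16], [0.0, 0.0, 0.0, 1.0]]
```

View pics/s2.png

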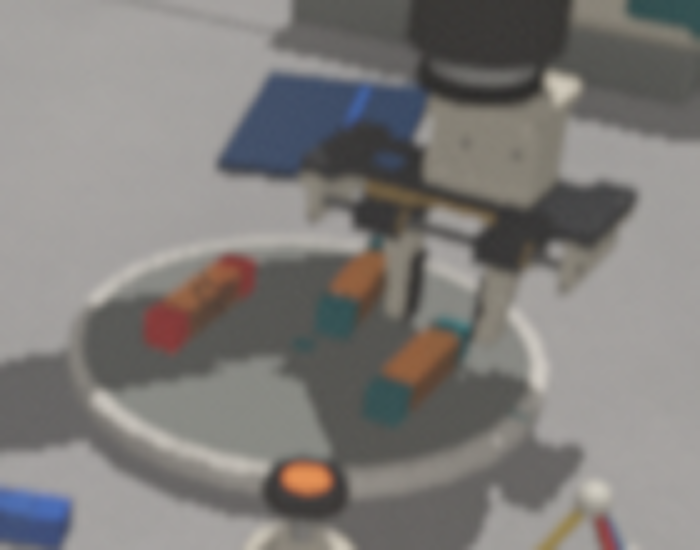

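View pics/w3.png

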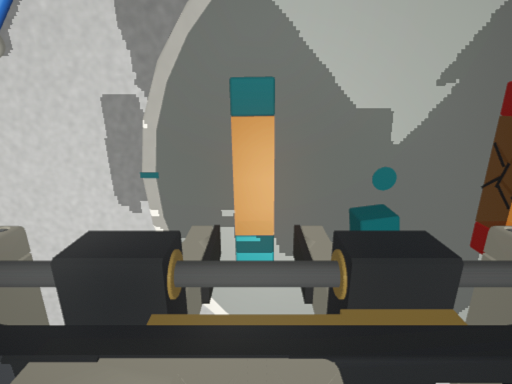

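The cell's end now sits between the pads: cap at (255,245), pads at about 205 and 310. I'll close again and watch the width.

```bash

python3 -m pendant '[[[0,0,0,0,0,0,-0.3],[0,0,0,0,0,0,-0.3],[0,0,0,0,0,0,-0.6],[0,0,0,0,0,0,-0.6],[0,0,0,0,0,0,-0.6],[0,0,0,0,0,0,-1],[0,0,0,0,0,0,-1],[0,0,0,0,0,0,-1]]]' 40
python3 - <<'E'
from h import *
f,W,T,K=cap('wrist')
M=masks(f)
for k in ['teal','red','amber']:
    for o in segs(f,W,M[k],.03,.2,100): print(k,o)
cv2.imwrite('pics/w4.png',f)
E
```

```text
time_s: 8.45
tcp_pos: [0.6284, 0.3117, 0.0562]
eef_rot: [180.0, -0.0, -90.0]
contact_force: [0.0, -0.3, -0.2]
gripper_width: 0.0018
gripper_force: 0.0
teal ([254.7, 94.0], 1603, [0.6294, 0.2275, 0.053], [0.618, 0.218, 0.051], [0.641, 0.237, 0.055])
teal ([375.8, 221.8], 1630, [0.5538, 0.3021, 0.0525], [0.54, 0.272, 0.031], [0.594, 0.317, 0.139])
red ([507.2, 99.5], 267, [0.4776, 0.231, 0.0338], [0.476, 0.219, 0.03], [0.479, 0.238, 0.039])
red ([479.1, 234.3], 396, [0.4773, 0.3174, 0.0373], [0.476, 0.308, 0.03], [0.479, 0.328, 0.044])
amber ([252.7, 164.9], 3537, [0.6313, 0.2618, 0.0527], [0.618, 0.238, 0.05], [0.641, 0.307, 0.065])
amber ([498.1, 178.8], 2439, [0.4771, 0.2808, 0.0402], [0.472, 0.238, 0.03], [0.479, 0.309, 0.055])
amber ([389.0, 250.8], 339, [0.5445, 0.3209, 0.0528], [0.526, 0.272, 0.03], [0.594, 0.336, 0.147])
amber ([389.7, 305.0], 659, [0.5389, 0.3611, 0.0529], [0.531, 0.281, 0.051], [0.595, 0.379, 0.157])
```

View pics/w4.png

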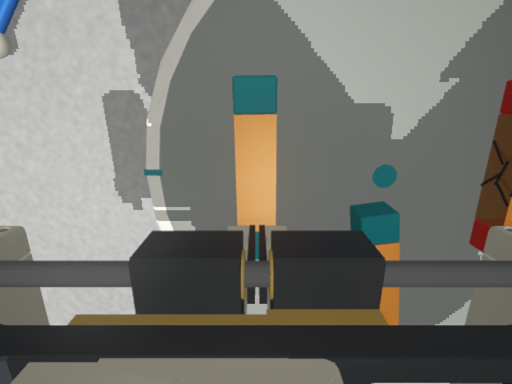

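```bash

python3 - <<'E'
from h import *
s=r.get_state();print(s['tcp_pos'],s['gripper_width'])
f,W,T,K=cap('wrist')
for v in range(206,262,4):
    print(v,[(f[v,u].tolist(),W[v,u].round(3).tolist()) for u in (240,256,272)])
f,W,T,K=cap('scene');m=(W[...,0]>.59)&(W[...,0]<.67)&(W[...,1]>.285)&(W[...,1]<.34)&(W[...,2]>.035)&(W[...,2]<.12)
for v,u in np.argwhere(m): 
    if W[v,u,2]<.085: print(v,u,f[v,u].tolist(),W[v,u].round(3).tolist())
E
```

```text
[0.62837882 0.31171951 0.05620575] 0.0008718655342952968
206 [([98, 162, 215], [0.639, 0.292, 0.052]), ([107, 170, 220], [0.629, 0.291, 0.053]), ([111, 173, 222], [0.619, 0.291, 0.053])]
210 [([97, 160, 213], [0.639, 0.294, 0.052]), ([104, 167, 219], [0.629, 0.294, 0.053]), ([109, 171, 221], [0.619, 0.294, 0.052])]
214 [([94, 159, 213], [0.639, 0.296, 0.053]), ([102, 166, 218], [0.629, 0.297, 0.052]), ([107, 169, 221], [0.619, 0.296, 0.053])]
218 [([93, 157, 210], [0.639, 0.299, 0.054]), ([98, 161, 212], [0.629, 0.299, 0.052]), ([103, 167, 215], [0.619, 0.299, 0.053])]
222 [([89, 153, 205], [0.639, 0.302, 0.052]), ([96, 159, 210], [0.629, 0.302, 0.053]), ([102, 163, 213], [0.619, 0.302, 0.053])]
226 [([114, 131, 141], [0.638, 0.3, 0.062]), ([88, 151, 203], [0.629, 0.304, 0.053]), ([114, 131, 142], [0.62, 0.3, 0.063])]
230 [([89, 97, 102], [0.638, 0.3, 0.069]), ([86, 150, 202], [0.629, 0.307, 0.052]), ([88, 97, 102], [0.62, 0.3, 0.068])]
234 [([41, 43, 50], [0.634, 0.272, 0.131]), ([98, 95, 45], [0.629, 0.31, 0.053]), ([41, 42, 51], [0.624, 0.272, 0.132])]
238 [([40, 43, 48], [0.634, 
[... 6102 characters left out ...]
41, 0.286, 0.055]
160 350 [58, 74, 96] [0.641, 0.296, 0.05]
160 351 [66, 73, 78] [0.639, 0.308, 0.044]
160 352 [84, 86, 75] [0.639, 0.319, 0.038]
160 353 [106, 109, 100] [0.64, 0.325, 0.036]
161 349 [55, 72, 97] [0.64, 0.291, 0.048]
161 350 [58, 71, 86] [0.64, 0.299, 0.045]
161 351 [67, 74, 75] [0.641, 0.306, 0.041]
161 352 [88, 92, 83] [0.64, 0.318, 0.035]
162 349 [55, 70, 91] [0.639, 0.294, 0.043]
162 350 [59, 71, 84] [0.64, 0.302, 0.039]
162 351 [71, 78, 80] [0.64, 0.309, 0.036]
163 348 [54, 70, 93] [0.639, 0.286, 0.043]
163 349 [56, 70, 90] [0.639, 0.296, 0.038]
163 350 [64, 75, 87] [0.641, 0.299, 0.037]
164 349 [62, 73, 90] [0.64, 0.294, 0.036]
165 348 [62, 73, 90] [0.641, 0.285, 0.037]
```

Depth settles it. With the TCP reading 0.056, the fingertips are at about z 0.060, just above the cell top (0.054). The fingers really end about 4 mm behind the reported TCP, not 22 mm ahead of it, so I'll open and go lower while watching the force.

```bash

python3 -m pendant '[[[0,0,0,0,0,0,0],[0,0,0,0,0,0,0],[0,0,0,0,0,0,0],[0,-0.05,0.2,0,0,0,0],[0,-0.05,0.2,0,0,0,0],[0,0,0.2,0,0,0,0],[0,0,0.2,0,0,0,0],[0,0,0,0,0,0,0]]]' 40
python3 - <<'E'
from h import *
s=r.get_state();print(s['tcp_pos'],s['contact_force'],s['gripper_width'])
f,W,T,K=cap('wrist');w=W[200:262,175:340].reshape(-1,3);g=w[(w[:,0]>.60)&(w[:,0]<.66)&(w[:,1]>.29)&(w[:,1]<.303)&((abs(w[:,0]-.629)>.016))&(w[:,2]>.034)]
print(np.nanpercentile(g[:,2],[0,2,5,20,50]))
E
```

```text
time_s: 9.4
tcp_pos: [0.6299, 0.3114, 0.0392]
eef_rot: [179.9, -0.0, -90.0]
contact_force: [-1.0, -0.1, -0.1]
gripper_width: 0.0438
gripper_force: 0.0
[0.62994294 0.31135636 0.03921474] [-0.96084364 -0.14308759 -0.09602536] 0.04380551791082165
[0.04067521 0.04334869 0.04600918 0.05381531 0.06522666]
```

```bash

python3 -m pendant '[[[0,0,0.15,0,0,0,0],[0,0,0.1,0,0,0,0],[0,0,0,0,0,0,-1],[0,0,0,0,0,0,-1],[0,0,0,0,0,0,-1],[0,0,0,0,0,0,-1],[0,0,0,0,0,0,-1],[0,0,0,0,0,0,-1]]]' 40
python3 -m pendant '[[[0,0,-0.2,0,0,0,-1],[0,0,-0.6,0,0,0,-1],[0,0,-1,0,0,0,-1],[0,0,-1,0,0,0,-1],[0,0,-1,0,0,0,-1],[0,0,-1,0,0,0,-1],[0,0,0,0,0,0,-1],[0,0,0,0,0,0,-1]]]'
python3 - <<'E'
from h import *
f,W,T,K=cap('wrist')
M=masks(f)
s=r.get_state()
for k in ['teal','amber']:
    for o in segs(f,W,M[k],.03,.3,200): print(k,o)
print(s['tcp_pos'])
plan(.45,-.106,.12,-5.5)
E
```

```text
time_s: 10.25
tcp_pos: [0.6304, 0.3118, 0.0354]
eef_rot: [-180.0, 0.0, -90.0]
contact_force: [-1.3, -0.1, 1.5]
gripper_width: 0.0238
gripper_force: 40.0
time_s: 11.05
tcp_pos: [0.6305, 0.3119, 0.1323]
eef_rot: [-179.9, 0.1, -90.0]
contact_force: [-0.5, -0.3, -1.3]
gripper_width: 0.0235
gripper_force: 40.0
teal ([258.2, 91.9], 2112, [0.63, 0.2274, 0.1497], [0.618, 0.218, 0.148], [0.641, 0.237, 0.152])
teal ([344.1, 189.1], 788, [0.5543, 0.304, 0.0527], [0.54, 0.296, 0.033], [0.566, 0.317, 0.055])
teal ([255.8, 254.2], 503, [0.631, 0.3122, 0.1499], [0.619, 0.308, 0.148], [0.642, 0.316, 0.152])
amber ([448.6, 151.2], 3262, [0.4707, 0.2707, 0.0525], [0.438, 0.239, 0.03], [0.479, 0.309, 0.055])
amber ([256.4, 143.8], 2716, [0.6309, 0.2512, 0.1495], [0.618, 0.238, 0.147], [0.642, 0.273, 0.152])
amber ([253.3, 231.5], 1138, [0.6337, 0.3001, 0.1496], [0.617, 0.274, 0.134], [0.644, 0.308, 0.154])
amber ([345.4, 216.5], 838, [0.5513, 0.3299, 0.0526], [0.536, 0.315, 0.033], [0.563, 0.349, 0.055])
[0.63003139 0.31160244 0.13123497]
yaw -90.0 wz units -21.13 shift units [-6.96 21.65  0.56] rot [ 1.7998e+02  1.0000e-02 -9.0000e+01] tcp [0.63   0.3116 0.1312] j [ 42.  27.  -2.  -0. -61. -42.]
```

The cell is gripped level, its centre 39 mm ahead of the TCP and 6 mm above it. Now I'll turn it and carry it to bay 0.

```bash

python3 -m pendant '[[[0,0,0,0,0,-1,-1],[0,0,0,0,0,-1,-1],[0,0,0,0,0,-1,-1],[0,0,0,0,0,-1,-1],[0,0,0,0,0,-1,-1],[0,0,0,0,0,-1,-1],[0,0,0,0,0,-1,-1],[0,0,0,0,0,-1,-1]]]' | sed -n '1,2p;5,6p'
python3 -m pendant '[[[0,0,0,0,0,-1,-1],[0,0,0,0,0,-1,-1],[0,0,0,0,0,-1,-1],[0,0,0,0,0,-1,-1],[0,0,0,0,0,-1,-1],[0,0,0,0,0,-1,-1],[0,0,0,0,0,-1,-1],[0,0,0,0,0,-1,-1]]]' | sed -n '1,2p;5,6p'
python3 -m pendant '[[[0,0,0,0,0,-1,-1],[0,0,0,0,0,-1,-1],[0,0,0,0,0,-1,-1],[0,0,0,0,0,-1,-1],[0,0,0,0,0,-1,-1],[0,0,0,0,0,-0.13,-1],[-0.3,0.9,0,0,0,0,-1],[-0.3,0.9,0,0,0,0,-1]]]' | sed -n '1,2p;5,6p'
python3 -m pendant '[[[-0.32,1,0,0,0,0,-1],[-0.32,1,0,0,0,0,-1],[-0.32,1,0,0,0,0,-1],[-0.32,1,0,0,0,0,-1],[-0.32,1,0,0,0,0,-1],[-0.32,1,0,0,0,0,-1],[-0.32,1,0,0,0,0,-1],[-0.32,1,0,0,0,0,-1]]]' | sed -n '1,2p;5,6p'
python3 -m pendant '[[[-0.32,1,0,0,0,0,-1],[-0.32,1,0,0,0,0,-1],[-0.32,1,0,0,0,0,-1],[-0.32,1,0,0,0,0,-1],[-0.32,1,0,0,0,0,-1],[-0.32,1,0,0,0,0,-1],[-0.32,1,0,0,0,0,-1],[-0.32,1,0,0,0,0,-1]]]'
python3 - <<'E'
from h import *
plan(.446,-.1056,.07,-5.5)
np.save('w5W.npy',cap('wrist','w5.png')[1])
f=cv2.imread('pics/w5.png');W=np.load('w5W.npy');M=masks(f)
for k in ['teal','amber']:
    for o in segs(f,W,M[k],.03,.3,100): print(k,o)
E
```

```text
time_s: 11.9
tcp_pos: [0.6297, 0.3113, 0.1299]
gripper_width: 0.0236
gripper_force: 40.0
time_s: 12.7
tcp_pos: [0.6297, 0.3113, 0.1298]
gripper_width: 0.0235
gripper_force: 40.0
time_s: 13.5
tcp_pos: [0.6143, 0.2766, 0.13]
gripper_width: 0.0236
gripper_force: 40.0
time_s: 14.3
tcp_pos: [0.548, 0.1214, 0.1309]
gripper_width: 0.0238
gripper_force: 40.0
time_s: 15.1
tcp_pos: [0.4818, -0.0333, 0.1314]
eef_rot: [-180.0, -0.0, -5.5]
contact_force: [-0.8, -0.6, -0.3]
gripper_width: 0.0238
gripper_force: 40.0
yaw -5.48 wz units 0.01 shift units [-1.43  3.77  3.07] rot [-1.80e+02 -1.00e-02 -5.48e+00] tcp [ 0.4818 -0.0333  0.1314] j [ 19.   7. -30.   0. -52.  65.]
teal ([297.8, 42.2], 1575, [0.6011, -0.0759, 0.0546], [0.57, -0.085, 0.03], [0.635, -0.069, 0.057])
teal ([258.1, 92.8], 2121, [0.565, -0.0426, 0.149], [0.554, -0.055, 0.147], [0.575, -0.03, 0.151])
teal ([496.0, 86.9], 455, [0.5543, -0.2353, 0.044], [0.548, -0.248, 0.03], [0.561, -0.227, 0.048])
teal ([347.5, 87.2], 762, [0.5655, -0.1158, 0.0445], [0.559, -0.137, 0.03], [0.573, -0.096, 0.048])
teal ([428.5, 87.2], 770, [0.5591, -0.1805, 0.0444], [0.553, -0.202, 0.031], [0.566, -0.161, 0.048])
teal ([256.0, 254.2], 503, [0.481, -0.0334, 0.1492], [0.476, -0.045, 0.147], [0.486, -0.022, 0.151])
amber ([257.3, 180.0], 5920, [0.5232, -0.0382, 0.1488], [0.483, -0.053, 0.134], [0.556, -0.022, 0.151])
```

View pics/w5.png

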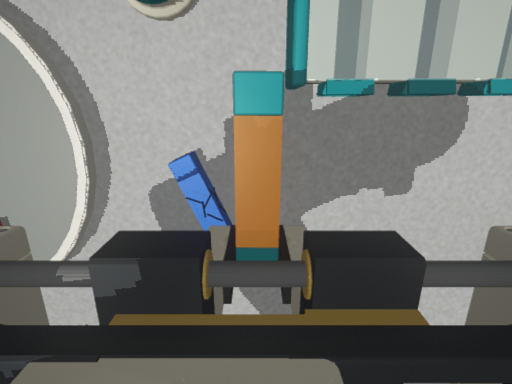

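The held cell is straight in the picture (column 258, tip at row 75), and bay 0's lips are at (347,87). They agree with the fit to 1 mm. Next: down, line up and slide in.

```bash

python3 -m pendant '[[[-0.35,0.94,0,0,0,0,-1],[-0.35,0.94,0,0,0,0,-1],[-0.36,0.94,0,0,0,0,-1],[-0.36,0.93,0,0,0,0,-1],[0,0,1,0,0,0,-1],[0,0,1,0,0,0,-1],[0,0,1,0,0,0,-1],[0,0,0,0,0,0,-1]]]'
python3 -m pendant '[[[0,0,1,0,0,0,-1],[0,0,0.7,0,0,0,-1],[0,0,0.4,0,0,0,-1],[0,0,0.3,0,0,0,-1],[0,0,0.1,0,0,0,-1],[0,0,0,0,0,0,-1],[0,0,0,0,0,0,-1],[0,0,0,0,0,0,-1]]]'
python3 - <<'E'
from h import *
plan(.446,-.1051,.0205,-5.5)
f,W,T,K=cap('wrist');M=masks(f)
for k in ['teal','amber']:
    for o in segs(f,W,M[k],.02,.3,100): print(k,o)
E
```

```text
time_s: 15.95
tcp_pos: [0.4449, -0.1045, 0.0693]
eef_rot: [179.9, 0.2, -5.5]
contact_force: [-0.5, 0.6, -0.8]
gripper_width: 0.0238
gripper_force: 40.0
time_s: 16.75
tcp_pos: [0.4475, -0.1036, 0.0217]
eef_rot: [-180.0, -0.1, -5.5]
contact_force: [0.8, -0.1, -0.8]
gripper_width: 0.0237
gripper_force: 40.0
yaw -5.46 wz units 0.01 shift units [-0.07  0.08  0.06] rot [-1.7999e+02 -5.0000e-02 -5.4600e+00] tcp [ 0.4475 -0.1036  0.0217] j [ 12.  14. -40.   0. -35.  73.]
teal ([169.9, 7.9], 490, [0.5702, -0.0773, 0.0337], [0.569, -0.082, 0.02], [0.574, -0.071, 0.047])
teal ([261.9, 11.8], 2192, [0.5623, -0.1176, 0.0449], [0.558, -0.139, 0.02], [0.569, -0.096, 0.048])
teal ([409.7, 11.8], 2530, [0.5566, -0.1795, 0.0447], [0.552, -0.203, 0.02], [0.566, -0.161, 0.048])
teal ([499.2, 17.2], 629, [0.5533, -0.229, 0.0279], [0.549, -0.233, 0.02], [0.56, -0.226, 0.038])
teal ([257.9, 92.8], 2116, [0.5307, -0.1128, 0.0394], [0.52, -0.125, 0.037], [0.541, -0.101, 0.042])
teal ([256.1, 254.3], 512, [0.4466, -0.1038, 0.0395], [0.442, -0.116, 0.038], [0.452, -0.093, 0.041])
amber ([257.3, 180.2], 5914, [0.4888, -0.1085, 0.0392], [0.449, -0.123, 0.024], [0.521, -0.093, 0.042])
```

```bash

python3 -m pendant '[[[0.2,0.07,0.03,0,0,0,-1],[0.5,0,0,0,0,0,-1],[0.5,0,0,0,0,0,-1],[0.4,0,0,0,0,0,-1],[0.4,0,0,0,0,0,-1],[0.4,0,0,0,0,0,-1],[0.4,0,0,0,0,0,-1],[0,0,0,0,0,0,-1]]]'
python3 -c "
from h import *
s=r.get_state();print(s['contact_force'],s['moment']);plan(.542,-.1142,.021,-5.5)"
python3 -m pendant '[[[0.3,0,0,0,0,0,-1],[0.3,0,0,0,0,0,-1],[0.3,0,0,0,0,0,-1],[0.3,0,0,0,0,0,-1],[0.3,0,0,0,0,0,-1],[0,0,0,0,0,0,-1],[0,0,0,0,0,0,-1],[0,0,0,0,0,0,-1]]]'
python3 -c "
from h import *
s=r.get_state();print(s['contact_force'],s['moment']);plan(.542,-.1142,.021,-5.5)"
```

```text
time_s: 17.6
tcp_pos: [0.504, -0.1105, 0.0206]
eef_rot: [180.0, -0.0, -5.5]
contact_force: [-0.3, -0.1, -0.9]
gripper_width: 0.0234
gripper_force: 40.0
[-0.32467176 -0.10584519 -0.8726204 ] [ 0.01459017  0.0787949  -0.01947381]
yaw -5.47 wz units 0.01 shift units [ 1.91  0.   -0.02] rot [ 1.80e+02 -3.00e-02 -5.47e+00] tcp [ 0.504  -0.1105  0.0206] j [  9.  19. -33.   0. -38.  75.]
time_s: 18.4
tcp_pos: [0.5323, -0.1133, 0.0206]
eef_rot: [180.0, 0.0, -5.5]
contact_force: [0.3, -0.4, -1.1]
gripper_width: 0.0235
gripper_force: 40.0
[ 0.27739593 -0.44212398 -1.1068284 ] [-0.05804579  0.03032929 -0.01051021]
yaw -5.47 wz units 0.01 shift units [ 0.49 -0.   -0.02] rot [ 1.80e+02  2.00e-02 -5.47e+00] tcp [ 0.5323 -0.1133  0.0206] j [  9.  21. -30.  -0. -39.  76.]
```

```bash

python3 -m pendant '[[[0.2,0,0,0,0,0,-1],[0.2,0,0,0,0,0,-1],[0,0,0,0,0,0,-1],[0,0,0,0,0,0,-0.2],[0,0,0,0,0,0,-0.2],[0,0,0,0,0,0,-0.2],[0,0,0,0,0,0,-0.2],[0,0,0,0,0,0,-0.2]]]'
python3 -m pendant '[[[-0.5,0,0,0,0,0,-0.2],[-0.7,0,0,0,0,0,-0.2],[-0.7,0,0,0,0,0,-0.2],[-0.4,0,0,0,0,0,-0.2],[0,0,0,0,0,0,-1],[0,0,0,0,0,0,-1],[0,0,0,0,0,0,-1],[0,0,0,0,0,0,-1]]]'
python3 -c "
from h import *
f,W,T,K=cap('wrist');M=masks(f)
for k in ['teal','amber']:
    for o in segs(f,W,M[k],.02,.3,100): print(k,o)
"

```

```text
time_s: 19.2
tcp_pos: [0.5406, -0.114, 0.0207]
eef_rot: [-180.0, -0.0, -5.5]
contact_force: [-0.4, 0.0, 0.1]
gripper_width: 0.0352
gripper_force: 0.0
time_s: 20.0
tcp_pos: [0.4953, -0.1097, 0.0206]
eef_rot: [-180.0, -0.0, -5.5]
contact_force: [-0.2, 0.1, -0.6]
gripper_width: 0.0084
gripper_force: 0.0
teal ([153.2, 57.6], 3476, [0.5956, -0.0784, 0.0547], [0.57, -0.085, 0.048], [0.616, -0.07, 0.057])
teal ([258.3, 121.8], 1993, [0.5656, -0.1178, 0.0445], [0.559, -0.138, 0.038], [0.573, -0.097, 0.048])
teal ([398.9, 121.7], 2093, [0.5594, -0.1821, 0.0445], [0.553, -0.203, 0.03], [0.566, -0.161, 0.048])
teal ([491.4, 123.7], 664, [0.5532, -0.2295, 0.0393], [0.549, -0.234, 0.02], [0.56, -0.226, 0.047])
teal ([256.7, 182.9], 1536, [0.5347, -0.1141, 0.0371], [0.524, -0.126, 0.035], [0.545, -0.102, 0.039])
amber ([256.9, 149.8], 1324, [0.5517, -0.1158, 0.0368], [0.543, -0.128, 0.035], [0.56, -0.104, 0.039])
```

```bash

python3 -m pendant '[[[0.4,0,0,0,0,0,-1],[0.4,0,0,0,0,0,-1],[0.2,0,0,0,0,0,-1],[0.2,0,0,0,0,0,-1],[0.2,0,0,0,0,0,-1],[0.2,0,0,0,0,0,-1],[0.2,0,0,0,0,0,-1],[0,0,0,0,0,0,-1]]]'
python3 -m pendant '[[[0.1,0,0,0,0,0,-1],[0.05,0,0,0,0,0,-1],[0.05,0,0,0,0,0,-1],[0.05,0,0,0,0,0,-1],[0,0,0,0,0,0,-1],[0,0,0,0,0,0,-1],[0,0,0,0,0,0,-1],[0,0,0,0,0,0,-1]]]'

```

```text
time_s: 20.85
tcp_pos: [0.5316, -0.1131, 0.0207]
eef_rot: [-180.0, -0.1, -5.5]
contact_force: [0.3, 0.5, 0.1]
gripper_width: 0.0006
gripper_force: 0.0
time_s: 21.65
tcp_pos: [0.5357, -0.1135, 0.0207]
eef_rot: [-180.0, -0.0, -5.5]
contact_force: [-0.4, 0.1, 0.0]
gripper_width: 0.0003
gripper_force: 0.0
```

```bash

python3 -m pendant '[[[0.05,0,0,0,0,0,-1],[0.05,0,0,0,0,0,-1],[0.05,0,0,0,0,0,-1],[0.05,0,0,0,0,0,-1],[0,0,0,0,0,0,-1],[0,0,0,0,0,0,-1],[0,0,0,0,0,0,-1],[0,0,0,0,0,0,-1]]]'
python3 -c "
from h import *
f,W,T,K=cap('wrist','w6.png');M=masks(f)
for k in ['teal','amber']:
    for o in segs(f,W,M[k],.02,.3,100): print(k,o)
"

```

```text
time_s: 22.45
tcp_pos: [0.5399, -0.1139, 0.0207]
eef_rot: [-180.0, -0.0, -5.5]
contact_force: [-0.1, 0.2, 0.3]
gripper_width: 0.0005
gripper_force: 0.0
teal ([157.6, 103.5], 5967, [0.6232, -0.0808, 0.0548], [0.571, -0.09, 0.044], [0.661, -0.07, 0.057])
teal ([385.8, 213.4], 1455, [0.5591, -0.182, 0.0447], [0.553, -0.203, 0.029], [0.565, -0.162, 0.048])
teal ([496.4, 213.1], 512, [0.5541, -0.2374, 0.0448], [0.549, -0.245, 0.042], [0.559, -0.229, 0.047])
teal ([257.6, 216.9], 1673, [0.5638, -0.117, 0.0445], [0.551, -0.138, 0.035], [0.571, -0.097, 0.047])
```

View pics/w6.png

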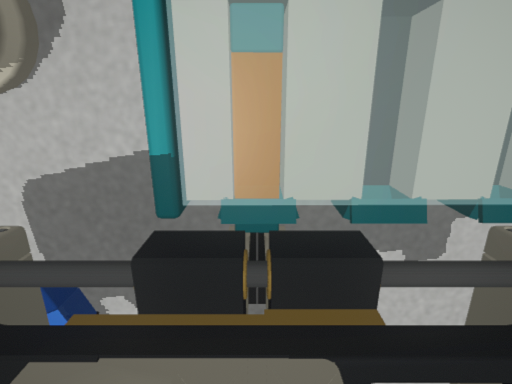

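The cell is in bay 0 (column 257) and seen through the roof. There's no stop force yet, so I'll keep nudging.

```bash

python3 -m pendant '[[[0.05,0,0,0,0,0,-1],[0.05,0,0,0,0,0,-1],[0.05,0,0,0,0,0,-1],[0.05,0,0,0,0,0,-1],[0,0,0,0,0,0,-1],[0,0,0,0,0,0,-1],[0,0,0,0,0,0,-1],[0,0,0,0,0,0,-1]]]'
python3 -c "
from h import *
f,W,T,K=cap('wrist');M=masks(f)
for k in ['teal']:
    for o in segs(f,W,M[k]&(abs(W[...,1]+.114)<.03),.02,.042,10): print(k,o)
m=(W[...,2]>.015)&(W[...,2]<.07)&(W[...,0]>.57)&(abs(W[...,1]+.12)<.04)
print(np.nanmax(W[m],0), np.nanpercentile(W[m][:,0],[50,99]))
"

```

```text
time_s: 23.3
tcp_pos: [0.54, -0.1143, 0.0201]
eef_rot: [180.0, 0.3, -5.5]
contact_force: [-9.9, 3.9, 7.6]
gripper_width: 0.0005
gripper_force: 5.4
teal ([295.6, 215.2], 19, [0.5605, -0.1372, 0.0393], [0.559, -0.138, 0.039], [0.564, -0.137, 0.04])
teal ([218.7, 216.3], 10, [0.5642, -0.0974, 0.0395], [0.563, -0.098, 0.039], [0.566, -0.097, 0.04])
teal ([256.2, 228.3], 315, [0.5546, -0.1161, 0.037], [0.549, -0.127, 0.033], [0.558, -0.105, 0.039])
[ 0.66166329 -0.08000167  0.05721599] [0.62153828 0.65882031]
```

The stop force of 10 N came with the TCP at x 0.540 and the cell's rear edge near 0.549, so the cell is home. I'll back off and return to the platter for the second cell.

```bash

python3 -m pendant '[[[-0.6,0,0,0,0,0,-1],[-0.7,0,0,0,0,0,-1],[-0.7,0,0,0,0,0,-1],[0,0,-1,0,0,0,0],[0,0,-1,0,0,0,0],[0,0,-1,0,0,0,0],[0,0,-1,0,0,0,0],[0,0,-1,0,0,0,0]]]' | sed -n '1,2p'
python3 -m pendant '[[[0,0,0,0,0,1,0],[0,0,0,0,0,1,0],[0,0,0,0,0,1,0],[0,0,0,0,0,1,0],[0,0,0,0,0,1,0],[0,0,0,0,0,1,0],[0,0,0,0,0,1,0],[0,0,0,0,0,1,0]]]' | sed -n '1,2p'
python3 -m pendant '[[[0,0,0,0,0,1,0],[0,0,0,0,0,1,0],[0,0,0,0,0,1,0],[0,0,0,0,0,1,0],[0,0,0,0,0,1,0],[0,0,0,0,0,1,0],[0,0,0,0,0,1,0],[0,0,0,0,0,1,0]]]' | sed -n '1,2p'
python3 -m pendant '[[[0,0,-0.5,0,0,1,0],[0,0,-0.5,0,0,1,0],[0,0,0,0,0,1,0],[-1,-0.2,0,0,0,0,0],[-1,-0.2,0,0,0,0,0],[-1,-0.2,0,0,0,0,0],[-1,-0.2,0,0,0,0,0],[-1,-0.2,0,0,0,0,0]]]' | sed -n '1,2p'
python3 -m pendant '[[[-1,-0.2,0,0,0,0,0],[-1,-0.2,0,0,0,0,0],[-1,-0.2,0,0,0,0,0],[-1,-0.2,0,0,0,0,0],[-1,-0.2,0,0,0,0,0],[-1,-0.2,0,0,0,0,0],[-1,-0.2,0,0,0,0,0],[-1,-0.2,0,0,0,0,0]]]' | sed -n '1,2p'
python3 -m pendant '[[[-1,-0.2,0,0,0,0,0],[-1,-0.2,0,0,0,0,0],[-1,-0.2,0,0,0,0,0],[-1,-0.2,0,0,0,0,0],[-1,-0.2,0,0,0,0,0],[-1,-0.2,0,0,0,0,0],[-1,-0.2,0,0,0,0,0],[-1,-0.2,0,0,0,0,0]]]' 
python3 - <<'E'
from h import *
f,W,T,K=cap('wrist');M=masks(f)
for k in ['teal','red','amber']:
    for o in segs(f,W,M[k],.04,.3,100): print(k,o[:3])
print();cells()
plan(.5404,.388,.036,-81.6)
E
```

```text
time_s: 24.15
tcp_pos: [0.5038, -0.1105, 0.1216]
time_s: 24.95
tcp_pos: [0.5039, -0.1105, 0.1208]
time_s: 25.75
tcp_pos: [0.5039, -0.1105, 0.1208]
time_s: 26.55
tcp_pos: [0.5088, -0.0078, 0.1408]
time_s: 27.35
tcp_pos: [0.5167, 0.1553, 0.1408]
time_s: 28.15
tcp_pos: [0.5246, 0.319, 0.1406]
eef_rot: [180.0, -0.0, -81.5]
contact_force: [0.7, -0.1, -0.8]
gripper_width: 0.0439
gripper_force: 0.0
teal ([228.6, 176.0], 620, [0.5517, 0.3051, 0.0529])
red ([342.1, 101.4], 778, [0.4672, 0.2286, 0.0529])
red ([319.3, 203.1], 552, [0.4672, 0.3183, 0.0529])
amber ([331.0, 152.8], 2347, [0.4667, 0.2709, 0.0527])
amber ([229.1, 222.6], 1489, [0.5458, 0.3481, 0.0527])

teal ([127.7, 183.4], 53, [0.5524, 0.3042, 0.0539])
teal ([139.6, 186.9], 15, [0.5428, 0.2769, 0.0317])
red ([121.6, 214.7], 48, [0.4635, 0.3191, 0.0547])
red ([155.3, 214.6], 63, [0.4636, 0.2267, 0.0539])
amber ([117.1, 184.7], 87, [0.5468, 0.3339, 0.0546])
amber ([107.1, 185.6], 16, [0.545, 0.3611, 0.0553])
amber ([137.8, 214.7], 254, [0.4635, 0.2759, 0.0544])
yaw -81.37 wz units 0.06 shift units [-3.24 -1.26  5.22] rot [-179.98    0.    -81.37] tcp [0.5248 0.3202 0.1404] j [ 50.  19. -14.   0. -58. -41.]
```

```bash

python3 -m pendant '[[[-0.8,-0.31,0,0,0,0,0],[-0.8,-0.31,0,0,0,0,0],[-0.8,-0.31,0,0,0,0,0],[-0.82,-0.31,0,0,0,0.2,0],[0,0,1,0,0,0,0],[0,0,1,0,0,0,0],[0,0,1,0,0,0,0],[0,0,0.8,0,0,0,0]]]' | sed -n '1,3p'
python3 -m pendant '[[[0,0,0.5,0,0,0,0],[0,0,0.5,0,0,0,0],[0,0,0.4,0,0,0,0],[0,0,0,0,0,0,0],[0,0,0,0,0,0,-1],[0,0,0,0,0,0,-1],[0,0,0,0,0,0,-1],[0,0,0,0,0,0,-1]]]' 
python3 -m pendant '[[[0,0,0,0,0,0,-1],[0,0,0,0,0,0,-1],[0,0,-0.6,0,0,0,-1],[0,0,-1,0,0,0,-1],[0,0,-1,0,0,0,-1],[0,0,-1,0,0,0,-1],[0,0,-1,0,0,0,-1],[0,0,0,0,0,0,-1]]]'
python3 - <<'E'
from h import *
f,W,T,K=cap('wrist');M=masks(f)
for k in ['teal','amber']:
    for o in segs(f,W,M[k],.07,.3,100): print(k,o)
plan(.434,-.236,.13,-5.5)
E
```

```text
time_s: 29.05
tcp_pos: [0.5395, 0.3853, 0.0632]
eef_rot: [180.0, -0.0, -82.3]
time_s: 29.85
tcp_pos: [0.5398, 0.385, 0.0374]
eef_rot: [-179.9, 0.1, -82.3]
contact_force: [-0.6, -1.2, 2.1]
gripper_width: 0.0236
gripper_force: 39.9
time_s: 30.65
tcp_pos: [0.5407, 0.3857, 0.1323]
eef_rot: [-179.8, 0.2, -82.2]
contact_force: [0.4, 0.2, -1.1]
gripper_width: 0.0234
gripper_force: 39.9
teal ([255.1, 103.0], 1989, [0.5521, 0.3068, 0.1476], [0.539, 0.296, 0.145], [0.565, 0.318, 0.15])
teal ([257.3, 256.6], 239, [0.5399, 0.3886, 0.1478], [0.529, 0.386, 0.146], [0.552, 0.392, 0.15])
amber ([254.4, 148.2], 2077, [0.5501, 0.3281, 0.1474], [0.536, 0.316, 0.145], [0.562, 0.347, 0.149])
amber ([256.1, 242.3], 813, [0.5418, 0.3803, 0.1476], [0.529, 0.367, 0.136], [0.554, 0.388, 0.15])
yaw -82.27 wz units -19.19 shift units [-2.300e+00  3.142e+01  2.000e-02] rot [-1.7989e+02  1.1000e-01 -8.2270e+01] tcp [0.5399 0.3851 0.1305] j [ 52.  23.  -8.   0. -59. -45.]
```

```bash

python3 -m pendant '[[[0,0,0,0,0,-1,-1],[0,0,0,0,0,-1,-1],[0,0,0,0,0,-1,-1],[0,0,0,0,0,-1,-1],[0,0,0,0,0,-1,-1],[0,0,0,0,0,-1,-1],[0,0,0,0,0,-1,-1],[0,0,0,0,0,-1,-1]]]' | sed -n '1,2p;5,6p'
python3 -m pendant '[[[0,0,0,0,0,-1,-1],[0,0,0,0,0,-1,-1],[0,0,0,0,0,-1,-1],[0,0,0,0,0,-1,-1],[0,0,0,0,0,-1,-1],[0,0,0,0,0,-1,-1],[0,0,0,0,0,-1,-1],[0,0,0,0,0,-1,-1]]]' | sed -n '1,2p;5,6p'
python3 -m pendant '[[[0,0,0,0,0,-1,-1],[0,0,0,0,0,-1,-1],[0,0,0,0,0,-1,-1],[0,0,0,0,0,-0.19,-1],[-0.06,0.9,0,0,0,0,-1],[-0.06,0.98,0,0,0,0,-1],[-0.06,0.98,0,0,0,0,-1],[-0.06,0.98,0,0,0,0,-1]]]' | sed -n '1,2p;5,6p'
python3 -m pendant '[[[-0.06,0.98,0,0,0,0,-1],[-0.06,0.98,0,0,0,0,-1],[-0.06,0.98,0,0,0,0,-1],[-0.06,0.98,0,0,0,0,-1],[-0.06,0.98,0,0,0,0,-1],[-0.06,0.98,0,0,0,0,-1],[-0.06,0.98,0,0,0,0,-1],[-0.06,0.98,0,0,0,0,-1]]]' | sed -n '1,2p;5,6p'
python3 -m pendant '[[[-0.06,0.98,0,0,0,0,-1],[-0.06,0.98,0,0,0,0,-1],[-0.06,0.98,0,0,0,0,-1],[-0.06,0.98,0,0,0,0,-1],[-0.06,0.98,0,0,0,0,-1],[-0.06,0.98,0,0,0,0,-1],[-0.06,0.98,0,0,0,0,-1],[-0.06,0.98,0,0,0,0,-1]]]'| sed -n '1,2p;5,6p'
python3 -m pendant '[[[-0.06,0.98,0,0,0,0,-1],[-0.06,0.98,0,0,0,0,-1],[-0.06,0.98,0,0,0,0,-1],[-0.06,0.98,0,0,0,0,-1],[-0.06,0.98,0,0,0,0,-1],[-0.06,0.98,0,0,0,0,-1],[-0.06,0.98,0,0,0,0,-1],[-0.06,0.98,0,0,0,0,-1]]]'
python3 - <<'E'
from h import *
plan(.439,-.2365,.022,-5.5)
f,W,T,K=cap('wrist');M=masks(f)
for k in ['teal','amber']:
    for o in segs(f,W,M[k],.03,.3,100): print(k,o)
E
```

```text
time_s: 31.5
tcp_pos: [0.5388, 0.384, 0.1273]
gripper_width: 0.0237
gripper_force: 39.9
time_s: 32.3
tcp_pos: [0.5388, 0.384, 0.1274]
gripper_width: 0.0236
gripper_force: 39.9
time_s: 33.1
tcp_pos: [0.5267, 0.307, 0.1282]
gripper_width: 0.0235
gripper_force: 39.9
time_s: 33.9
tcp_pos: [0.5025, 0.1519, 0.1287]
gripper_width: 0.0234
gripper_force: 39.9
time_s: 34.7
tcp_pos: [0.4777, -0.0032, 0.1287]
gripper_width: 0.0239
gripper_force: 39.9
time_s: 35.5
tcp_pos: [0.4529, -0.1582, 0.1287]
eef_rot: [180.0, -0.0, -5.5]
contact_force: [0.3, -0.1, -2.1]
gripper_width: 0.0234
gripper_force: 39.9
yaw -5.51 wz units -0.0 shift units [-0.31  3.96  5.34] rot [ 1.80e+02 -1.00e-02 -5.51e+00] tcp [ 0.4529 -0.1582  0.1287] j [  4.   7. -31.   0. -52.  80.]
teal ([127.8, 29.4], 983, [0.5917, -0.0785, 0.0546], [0.57, -0.085, 0.049], [0.611, -0.07, 0.057])
teal ([422.0, 31.9], 1180, [0.5691, -0.2911, 0.0544], [0.55, -0.3, 0.03], [0.591, -0.285, 0.057])
teal ([192.3, 68.7], 1152, [0.5623, -0.118, 0.0436], [0.55, -0.139, 0.032], [0.572, -0.099, 0.048])
teal ([274.8, 63.9], 792, [0.5591, -0.1835, 0.0445], [0.552, -0.204, 0.033], [0.567, -0.163, 0.049])
teal ([356.4, 63.8], 851, [0.553, -0.2468, 0.0444], [0.546, -0.268, 0.03], [0.56, -0.227, 0.048])
teal ([254.9, 103.3], 2024, [0.5314, -0.1656, 0.1443], [0.521, -0.178, 0.142], [0.542, -0.153, 0.147])
teal ([257.0, 257.0], 227, [0.4491, -0.1587, 0.1443], [0.446, -0.17, 0.142], [0.452, -0.147, 0.146])
amber ([255.8, 188.1], 5661, [0.4896, -0.1619, 0.1441], [0.45, -0.176, 0.131], [0.522, -0.147, 0.146])
```

```bash

python3 -m pendant '[[[-0.08,0.98,0,0,0,0.15,-1],[-0.08,0.98,0,0,0,0,-1],[-0.08,0.98,0,0,0,0,-1],[-0.07,0.98,0,0,0,0,-1],[0,0,1,0,0,0,-1],[0,0,1,0,0,0,-1],[0,0,1,0,0,0,-1],[0,0,0.8,0,0,0,-1]]]' | sed -n '1,3p'
python3 -m pendant '[[[0,0,0.7,0,0,0,-1],[0,0,0.4,0,0,0,-1],[0,0,0.2,0,0,0,-1],[0,0,0.15,0,0,0,-1],[0,0,0,0,0,0,-1],[0,0,0,0,0,0,-1],[0,0,0,0,0,0,-1],[0,0,0,0,0,0,-1]]]'
python3 - <<'E'
from h import *
plan(.439,-.2365,.0235,-6.1)
f,W,T,K=cap('wrist');M=masks(f)
for k in ['teal','amber']:
    for o in segs(f,W,M[k]&(W[...,1]<-.2),.02,.3,100): print(k,o)
E
```

```text
time_s: 36.35
tcp_pos: [0.4383, -0.2347, 0.0517]
eef_rot: [-180.0, 0.0, -6.1]
time_s: 37.15
tcp_pos: [0.4395, -0.2341, 0.0241]
eef_rot: [180.0, -0.0, -6.1]
contact_force: [0.4, -0.3, -0.4]
gripper_width: 0.0236
gripper_force: 39.9
yaw -6.11 wz units -0.0 shift units [-0.01  0.12  0.03] rot [ 1.80e+02 -5.00e-02 -6.11e+00] tcp [ 0.4395 -0.2341  0.0241] j [ -5.  17. -35.   0. -37.  89.]
teal ([261.8, 17.2], 3087, [0.5526, -0.2492, 0.0444], [0.546, -0.27, 0.02], [0.561, -0.228, 0.048])
teal ([355.5, 11.6], 775, [0.5507, -0.289, 0.0427], [0.549, -0.297, 0.02], [0.555, -0.286, 0.056])
teal ([157.8, 24.5], 651, [0.5561, -0.2025, 0.0391], [0.552, -0.205, 0.02], [0.564, -0.2, 0.047])
teal ([254.7, 103.2], 1978, [0.5181, -0.2423, 0.0397], [0.508, -0.255, 0.037], [0.528, -0.23, 0.042])
teal ([257.3, 256.9], 221, [0.4358, -0.235, 0.0397], [0.433, -0.246, 0.038], [0.438, -0.223, 0.042])
amber ([255.9, 188.2], 5643, [0.476, -0.2382, 0.0394], [0.437, -0.252, 0.027], [0.509, -0.223, 0.042])
```

```bash

python3 -m pendant '[[[0.2,0.115,0.03,0,0,0.1,-1],[0.4,0,0,0,0,0,-1],[0.4,0,0,0,0,0,-1],[0.4,0,0,0,0,0,-1],[0.4,0,0,0,0,0,-1],[0.4,0,0,0,0,0,-1],[0.4,0,0,0,0,0,-1],[0,0,0,0,0,0,-1]]]'
python3 -m pendant '[[[0.4,0,0,0,0,0,-1],[0.3,0,0,0,0,0,-1],[0.3,0,0,0,0,0,-1],[0.3,0,0,0,0,0,-1],[0.3,0,0,0,0,0,-1],[0.3,0,0,0,0,0,-1],[0,0,0,0,0,0,-1],[0,0,0,0,0,0,-1]]]'
python3 -c "
from h import *
f,W,T,K=cap('wrist');M=masks(f)
for k in ['teal','amber']:
    for o in segs(f,W,M[k]&(abs(W[...,1]+.245)<.03),.02,.3,50): print(k,o)
"
```

```text
time_s: 38.0
tcp_pos: [0.4919, -0.2424, 0.023]
eef_rot: [180.0, -0.0, -6.5]
contact_force: [0.1, -0.1, -0.8]
gripper_width: 0.0235
gripper_force: 39.9
time_s: 38.8
tcp_pos: [0.5286, -0.2465, 0.023]
eef_rot: [-180.0, -0.0, -6.5]
contact_force: [1.4, 1.3, -1.1]
gripper_width: 0.0234
gripper_force: 39.9
teal ([255.3, 214.4], 1248, [0.5529, -0.2494, 0.0448], [0.547, -0.269, 0.038], [0.559, -0.228, 0.047])
teal ([257.3, 257.2], 252, [0.5247, -0.2475, 0.0386], [0.521, -0.258, 0.037], [0.528, -0.235, 0.04])
amber ([256.6, 238.2], 1258, [0.5362, -0.2481, 0.0384], [0.526, -0.261, 0.026], [0.546, -0.235, 0.04])
```

```bash

python3 -m pendant '[[[0,0,0,0,0,0,-0.2],[0,0,0,0,0,0,-0.2],[0,0,0,0,0,0,-0.2],[-0.4,0,0,0,0,0.0,-0.2],[-0.7,0,0,0,0,0,-0.2],[-0.7,0,0,0,0,0,-0.2],[-0.7,0,0,0,0,0,-0.2],[0,0,0,0,0,0,-1]]]'
python3 -m pendant '[[[0,0,0,0,0,-0.2,-1],[0,0,0,0,0,0,-1],[0,0,0,0,0,0,-1],[0,0,0,0,0,0,-1],[0.4,0,0,0,0,0,-1],[0.4,0,0,0,0,0,-1],[0.4,0,0,0,0,0,-1],[0,0,0,0,0,0,-1]]]'
python3 -m pendant '[[[0.2,0,0,0,0,0,-1],[0.2,0,0,0,0,0,-1],[0.2,0,0,0,0,0,-1],[0.2,0,0,0,0,0,-1],[0.1,0,0,0,0,0,-1],[0.1,0,0,0,0,0,-1],[0,0,0,0,0,0,-1],[0,0,0,0,0,0,-1]]]'
python3 -c "
from h import *
plan(.528,-.246,.022,-5.6)
f,W,T,K=cap('wrist');M=masks(f)
for k in ['teal','amber']:
    for o in segs(f,W,M[k]&(abs(W[...,1]+.245)<.03),.02,.3,50): print(k,o)
"
```

```text
time_s: 39.65
tcp_pos: [0.4762, -0.2406, 0.0231]
eef_rot: [-180.0, 0.1, -6.5]
contact_force: [1.1, 1.5, 1.1]
gripper_width: 0.0316
gripper_force: 0.0
time_s: 40.45
tcp_pos: [0.5041, -0.2435, 0.0229]
eef_rot: [180.0, -0.0, -5.7]
contact_force: [-0.2, 0.7, -0.4]
gripper_width: 0.0007
gripper_force: 0.0
time_s: 41.25
tcp_pos: [0.5226, -0.2453, 0.0231]
eef_rot: [180.0, -0.0, -5.7]
contact_force: [0.3, 0.6, 0.0]
gripper_width: 0.0007
gripper_force: 0.0
yaw -5.71 wz units -0.03 shift units [0.27 0.01 0.06] rot [ 1.80e+02 -2.00e-02 -5.71e+00] tcp [ 0.5226 -0.2453  0.0231] j [ -6.  23. -25.   0. -41.  90.]
teal ([257.2, 209.8], 2082, [0.5503, -0.2487, 0.044], [0.532, -0.269, 0.031], [0.559, -0.228, 0.048])
```

```bash

python3 -m pendant '[[[0.06,0,0,0,0,0,-1],[0.06,0,0,0,0,0,-1],[0.06,0,0,0,0,0,-1],[0.05,0,0,0,0,0,-1],[0,0,0,0,0,0,-1],[0,0,0,0,0,0,-1],[0,0,0,0,0,0,-1],[0,0,0,0,0,0,-1]]]'
python3 -m pendant '[[[0.05,0,0,0,0,0,-1],[0.05,0,0,0,0,0,-1],[0.05,0,0,0,0,0,-1],[0,0,0,0,0,0,-1],[0,0,0,0,0,0,-1],[0,0,0,0,0,0,-1],[0,0,0,0,0,0,-1],[0,0,0,0,0,0,-1]]]'

```

```text
time_s: 42.1
tcp_pos: [0.5272, -0.2457, 0.0231]
eef_rot: [180.0, -0.0, -5.7]
contact_force: [-0.2, -0.2, 0.4]
gripper_width: 0.0005
gripper_force: 0.3
time_s: 42.9
tcp_pos: [0.5279, -0.2458, 0.0228]
eef_rot: [-180.0, 0.2, -5.7]
contact_force: [-6.8, 1.4, 5.4]
gripper_width: 0.0002
gripper_force: 3.6
```

The stop came at x 0.528, exactly where bay 0's stop predicts, so the second cell is home. Now for the cracked cell.

```bash

python3 -m pendant '[[[-0.6,0,0,0,0,0,-1],[-0.7,0,0,0,0,0,-1],[-0.7,0,0,0,0,0,-1],[0,0,-1,0,0,0,0],[0,0,-1,0,0,0,0],[0,0,-1,0,0,0,0],[0,0,-1,0,0,0,0],[0,0,-1,0,0,0,0]]]' | sed -n '1,2p'
python3 -m pendant '[[[0,0,0,0,0,1,0],[0,0,0,0,0,1,0],[0,0,0,0,0,1,0],[0,0,0,0,0,1,0],[0,0,0,0,0,1,0],[0,0,0,0,0,1,0],[0,0,0,0,0,1,0],[0,0,0,0,0,1,0]]]' | sed -n '1,2p'
python3 -m pendant '[[[0,0,0,0,0,1,0],[0,0,0,0,0,1,0],[0,0,0,0,0,1,0],[0,0,0,0,0,1,0],[0,0,0,0,0,1,0],[0,0,0,0,0,1,0],[0,0,0,0,0,1,0],[0,0,0,0,0,1,0]]]' | sed -n '1,2p'
python3 -m pendant '[[[0,0,0,0,0,1,0],[0,0,0,0,0,1,0],[0,0,0,0,0,1,0],[0,0,0,0,0,1,0],[0,0,0,0,0,1,0],[0,0,0,0,0,0.07,0],[-1,0,0,0,0,0,0],[-1,0,0,0,0,0,0]]]' | sed -n '1,2p'
python3 -m pendant '[[[-1,0,0,0,0,0,0],[-1,0,0,0,0,0,0],[-1,0,0,0,0,0,0],[-1,0,0,0,0,0,0],[-1,0,0,0,0,0,0],[-1,0,0,0,0,0,0],[-1,0,0,0,0,0,0],[-1,0,0,0,0,0,0]]]' | sed -n '1,2p'
python3 -m pendant '[[[-1,0,0,0,0,0,0],[-1,0,0,0,0,0,0],[-1,0,0,0,0,0,0],[-1,0,0,0,0,0,0],[-1,0,0,0,0,0,0],[-1,0,0,0,0,0,0],[-1,0,0,0,0,0,0],[-1,0,0,0,0,0,0]]]' 
python3 - <<'E'
from h import *
f,W,T,K=cap('wrist');M=masks(f)
for k in ['red','amber']:
    for o in segs(f,W,M[k],.04,.3,100): print(k,o[:3])
cells()
plan(.466,.273,.036,-90)
f=cap('top')[0]
cv2.imwrite('pics/t3.png',cv2.resize(f[75:265,80:410],None,fx=2.4,fy=2.4,interpolation=2))
E
```

```text
time_s: 43.7
tcp_pos: [0.4894, -0.2419, 0.124]
time_s: 44.5
tcp_pos: [0.4894, -0.2419, 0.1231]
time_s: 45.3
tcp_pos: [0.4894, -0.2419, 0.1231]
time_s: 46.1
tcp_pos: [0.4896, -0.2019, 0.1229]
time_s: 46.9
tcp_pos: [0.4897, -0.0414, 0.1231]
time_s: 47.7
tcp_pos: [0.4897, 0.1185, 0.1231]
eef_rot: [-180.0, 0.0, -89.9]
contact_force: [0.3, -0.4, 0.4]
gripper_width: 0.0441
gripper_force: 0.0
red ([280.8, 303.0], 523, [0.4664, 0.2198, 0.0524])
yaw -89.78 wz units 0.06 shift units [-7.68  1.21  4.36] rot [-1.7995e+02  3.0000e-02 -8.9780e+01] tcp [0.4902 0.1194 0.1232] j [ 36.  10. -29.   0. -52. -36.]
```

View pics/t3.png

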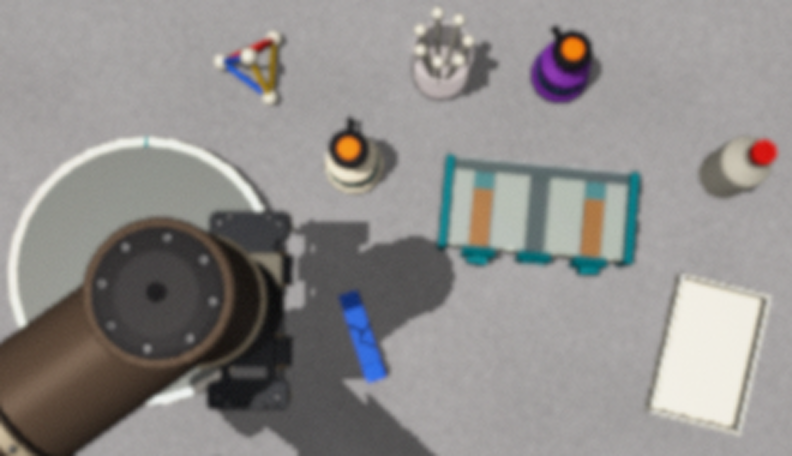

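The top picture shows both teal cells home in the outer bays, at (483,210) and (593,222), and the bystanders in place. Next I'll grasp the cracked cell at its middle.

```bash

python3 -m pendant '[[[-0.96,0.15,0,0,0,0,0],[-0.96,0.15,0,0,0,0,0],[-0.96,0.15,0,0,0,0,0],[-0.96,0.15,0,0,0,0,0],[-0.96,0.15,0,0,0,0,0],[-0.96,0.15,0,0,0,0,0],[-0.96,0.15,0,0,0,0,0],[-0.96,0.15,0,0,0,0,0]]]' | sed -n '1,3p'
python3 -m pendant '[[[0,0,1,0,0,0,0],[0,0,1,0,0,0,0],[0,0,0.8,0,0,0,0],[0,0,0.8,0,0,0,0],[0,0,0.5,0,0,0,0],[0,0,0.25,0,0,0,0],[0,0,0,0,0,0,0],[0,0,0,0,0,0,-1]]]' 
python3 -m pendant '[[[0,0,0,0,0,0,-1],[0,0,0,0,0,0,-1],[0,0,0,0,0,0,-1],[0,0,0,0,0,0,-1],[0,0,-0.6,0,0,0,-1],[0,0,-1,0,0,0,-1],[0,0,-1,0,0,0,-1],[0,0,-1,0,0,0,-1]]]'
python3 - <<'E'
from h import *
f,W,T,K=cap('wrist');M=masks(f)
for k in ['red','amber']:
    for o in segs(f,W,M[k],.04,.3,100): print(k,o)
plan(.446,-.397,.12,-14)
E
```

```text
time_s: 48.65
tcp_pos: [0.4659, 0.2714, 0.1231]
eef_rot: [180.0, 0.0, -90.0]
time_s: 49.45
tcp_pos: [0.4665, 0.2717, 0.0366]
eef_rot: [-180.0, 0.0, -90.0]
contact_force: [0.1, 0.6, -0.7]
gripper_width: 0.0399
gripper_force: 0.0
time_s: 50.25
tcp_pos: [0.4661, 0.2714, 0.1094]
eef_rot: [180.0, -0.0, -90.0]
contact_force: [-0.0, 0.8, -0.5]
gripper_width: 0.0237
gripper_force: 39.9
red ([256.2, 170.7], 1933, [0.4665, 0.2248, 0.1257], [0.455, 0.216, 0.105], [0.478, 0.237, 0.128])
red ([257.7, 309.8], 286, [0.4654, 0.3097, 0.1256], [0.454, 0.307, 0.123], [0.477, 0.313, 0.127])
amber ([253.3, 231.0], 2121, [0.4688, 0.26, 0.1255], [0.454, 0.236, 0.113], [0.478, 0.277, 0.128])
amber ([256.9, 296.4], 764, [0.466, 0.3004, 0.1255], [0.455, 0.293, 0.124], [0.477, 0.308, 0.127])
yaw -89.94 wz units -18.99 shift units [ 7.05 32.75 -0.36] rot [-1.7979e+02  1.7000e-01 -8.9940e+01] tcp [0.4676 0.2726 0.1129] j [ 51.  14. -25.   0. -51. -51.]
```

```bash

python3 -m pendant '[[[0,0,-0.2,0,0,-1,-1],[0,0,-0.2,0,0,-1,-1],[0,0,0,0,0,-1,-1],[0,0,0,0,0,-1,-1],[0,0,0,0,0,-1,-1],[0,0,0,0,0,-1,-1],[0,0,0,0,0,-1,-1],[0,0,0,0,0,-1,-1]]]' | sed -n '1,2p;5,6p'
python3 -m pendant '[[[0,0,0,0,0,-1,-1],[0,0,0,0,0,-1,-1],[0,0,0,0,0,-1,-1],[0,0,0,0,0,-1,-1],[0,0,0,0,0,-1,-1],[0,0,0,0,0,-1,-1],[0,0,0,0,0,-1,-1],[0,0,0,0,0,-1,-1]]]' | sed -n '1,2p;5,6p'
python3 -m pendant '[[[0,0,0,0,0,-1,-1],[0,0,0,0,0,-1,-1],[0,0,0,0,0,-1,-1],[0.21,0.97,0,0,0,0,-1],[0.21,0.97,0,0,0,0,-1],[0.21,0.97,0,0,0,0,-1],[0.21,0.97,0,0,0,0,-1],[0.21,0.97,0,0,0,0,-1]]]' | sed -n '1,2p;5,6p'
python3 -m pendant '[[[0.21,0.97,0,0,0,0,-1],[0.21,0.97,0,0,0,0,-1],[0.21,0.97,0,0,0,0,-1],[0.21,0.97,0,0,0,0,-1],[0.21,0.97,0,0,0,0,-1],[0.21,0.97,0,0,0,0,-1],[0.21,0.97,0,0,0,0,-1],[0.21,0.97,0,0,0,0,-1]]]' | sed -n '1,2p;5,6p'
python3 -m pendant '[[[0.21,0.97,0,0,0,0,-1],[0.21,0.97,0,0,0,0,-1],[0.21,0.97,0,0,0,0,-1],[0.21,0.97,0,0,0,0,-1],[0.21,0.97,0,0,0,0,-1],[0.21,0.97,0,0,0,0,-1],[0.21,0.97,0,0,0,0,-1],[0.21,0.97,0,0,0,0,-1]]]' | sed -n '1,2p;5,6p'
python3 -m pendant '[[[0.21,0.97,0,0,0,0,-1],[0.21,0.97,0,0,0,0,-1],[0.21,0.97,0,0,0,0,-1],[0.21,0.97,0,0,0,0,-1],[0.21,0.97,0,0,0,0,-1],[0.21,0.97,0,0,0,0,-1],[0.21,0.97,0,0,0,0,-1],[0.21,0.97,0,0,0,0,-1]]]' 
python3 - <<'E'
from h import *
plan(.446,-.397,.015,-14)
f,W,T,K=cap('wrist');M=masks(f)
for k in ['red','amber']:
    for o in segs(f,W,M[k],.04,.3,100): print(k,o)
E
```

```text
time_s: 51.1
tcp_pos: [0.4661, 0.2714, 0.1166]
gripper_width: 0.0234
gripper_force: 39.9
time_s: 51.9
tcp_pos: [0.4661, 0.2715, 0.1166]
gripper_width: 0.0238
gripper_force: 39.9
time_s: 52.7
tcp_pos: [0.4629, 0.1703, 0.1162]
gripper_width: 0.0239
gripper_force: 39.9
time_s: 53.5
tcp_pos: [0.4576, 0.0116, 0.1163]
gripper_width: 0.0235
gripper_force: 39.9
time_s: 54.3
tcp_pos: [0.4523, -0.1469, 0.1163]
gripper_width: 0.0236
gripper_force: 39.9
time_s: 55.1
tcp_pos: [0.447, -0.3054, 0.1162]
eef_rot: [-180.0, -0.0, -14.1]
contact_force: [0.0, 0.0, -0.3]
gripper_width: 0.0234
gripper_force: 39.9
yaw -14.06 wz units -0.02 shift units [1.06 4.45 5.06] rot [-180.     -0.    -14.06] tcp [ 0.447  -0.3054  0.1162] j [-14.  14. -25.  -0. -52.  90.]
red ([255.8, 171.1], 1922, [0.4916, -0.3167, 0.1325], [0.478, -0.33, 0.114], [0.502, -0.303, 0.135])
red ([257.0, 310.0], 273, [0.4093, -0.2968, 0.1326], [0.404, -0.308, 0.131], [0.414, -0.285, 0.134])
amber ([256.4, 225.8], 2843, [0.4621, -0.3099, 0.1323], [0.439, -0.325, 0.118], [0.483, -0.293, 0.135])
amber ([257.0, 296.5], 780, [0.4183, -0.2991, 0.1323], [0.409, -0.311, 0.131], [0.428, -0.286, 0.134])
```

```bash

python3 -m pendant '[[[0.21,0.89,0,0,0,0,-1],[0.21,0.89,0,0,0,0,-1],[0.21,0.89,0,0,0,0,-1],[0.21,0.89,0,0,0,0,-1],[0.21,0.89,0,0,0,0,-1],[0,0,1,0,0,0,-1],[0,0,1,0,0,0,-1],[0,0,1,0,0,0,-1]]]' | sed -n '1,3p'
python3 -m pendant '[[[0,0,0.8,0,0,0,-1],[0,0,0.6,0,0,0,-1],[0,0,0.4,0,0,0,-1],[0,0,0.2,0,0,0,-1],[0,0,0.1,0,0,0,-1],[0,0,0,0,0,0,-1],[0,0,0,0,0,0,-1],[0,0,0,0,0,0,-1]]]' 
python3 -m pendant '[[[0,0,0,0,0,0,-0.2],[0,0,0,0,0,0,-0.2],[0,0,0,0,0,0,-0.2],[0,0,0,0,0,0,-0.2],[0,0,-0.5,0,0,0,-0.2],[0,0,-1,0,0,0,-0.2],[0,0,-1,0,0,0,-0.2],[0,0,-1,0,0,0,-1]]]' 
python3 -m pendant '[[[0,0,-1,0,0,0,-1],[0,0,-1,0,0,0,-1],[0,0,-1,0,0,0,-1],[0,0,-1,0,0,0,-1],[0,0,-0.3,0,0,0,-1],[0,0,0,0,0,0,-1],[0,0,0,0,0,0,-1],[0,0,0,0,0,0,-1]]]' 
python3 - <<'E'
from h import *
f,W,T,K=cap('wrist','w8.png');M=masks(f)
for k in ['red','amber']:
    for o in segs(f,W,M[k],.0,.3,100): print(k,o)
plan(.674,.031,.16,-14)
E
```

```text
time_s: 55.95
tcp_pos: [0.4459, -0.396, 0.0556]
eef_rot: [-180.0, -0.0, -14.1]
time_s: 56.75
tcp_pos: [0.4475, -0.3954, 0.0146]
eef_rot: [180.0, -0.0, -14.0]
contact_force: [-0.1, -0.6, -1.4]
gripper_width: 0.0236
gripper_force: 39.9
time_s: 57.55
tcp_pos: [0.4472, -0.3953, 0.0855]
eef_rot: [180.0, -0.0, -14.0]
contact_force: [-0.3, -0.7, 0.5]
gripper_width: 0.0313
gripper_force: 0.0
time_s: 58.35
tcp_pos: [0.4466, -0.3949, 0.169]
eef_rot: [-180.0, 0.1, -14.0]
contact_force: [1.0, 0.5, -0.6]
gripper_width: 0.0
gripper_force: 0.0
red ([255.8, 136.5], 422, [0.4911, -0.4057, 0.027], [0.479, -0.418, 0.021], [0.502, -0.393, 0.029])
red ([257.8, 217.5], 295, [0.4031, -0.386, 0.027], [0.391, -0.401, 0.025], [0.455, -0.373, 0.171])
amber ([256.8, 177.9], 1229, [0.4482, -0.396, 0.0268], [0.41, -0.413, 0.024], [0.483, -0.377, 0.029])
yaw -14.0 wz units 0.0 shift units [  5.88 -23.42   0.45] rot [-1.7997e+02  1.0000e-01 -1.4000e+01] tcp [ 0.4467 -0.395   0.169 ] j [-23.  16. -14.  -0. -61.  99.]
```

View pics/w8.png

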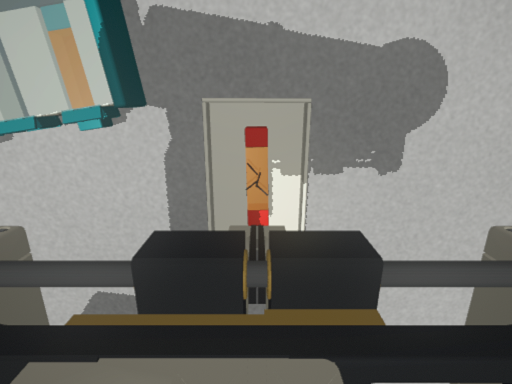

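The cracked cell lies flat in the tray at (257,177), with its top at 27 mm. I'll move over to the pump and check everything before pressing.

```bash

python3 -m pendant '[[[0.245,-0.976,0,0,0,0,-1],[0.245,-0.976,0,0,0,0,-1],[0.245,-0.976,0,0,0,0,-1],[0.245,-0.976,0,0,0,0,-1],[0.245,-0.976,0,0,0,0,-1],[0.245,-0.976,0,0,0,0,-1],[0.245,-0.976,0,0,0,0,-1],[0.245,-0.976,0,0,0,0,-1]]]' | sed -n '1,3p'
python3 -m pendant '[[[0.245,-0.976,0,0,0,0,-1],[0.245,-0.976,0,0,0,0,-1],[0.245,-0.976,0,0,0,0,-1],[0.245,-0.976,0,0,0,0,-1],[0.245,-0.976,0,0,0,0,-1],[0.245,-0.976,0,0,0,0,-1],[0.245,-0.976,0,0,0,0,-1],[0.245,-0.976,0,0,0,0,-1]]]' | sed -n '1,3p'
python3 -m pendant '[[[0.245,-0.976,0,0,0,0,-1],[0.245,-0.976,0,0,0,0,-1],[0.245,-0.976,0,0,0,0,-1],[0.245,-0.976,0,0,0,0,-1],[0.245,-0.976,0,0,0,0,-1],[0.245,-0.976,0,0,0,0,-1],[0.245,-0.976,0,0,0,0,-1],[0.245,-0.976,0,0,0,0,-1]]]' | sed -n '1,3p'
python3 - <<'E'
from h import *
f,W,T,K=cap('top');M=masks(f);np.save('t4.npy',W)
for k in ['red','amber','teal']:
    for o in segs(f,W,M[k]&(W[...,0]<.72),.0,.3,12): print(k,o)
plan(.674,.031,.11,-14)
f=cap('scene')[0];cv2.imwrite('pics/s4.png',f)
E
```

```text
time_s: 59.2
tcp_pos: [0.523, -0.2524, 0.1693]
eef_rot: [180.0, 0.1, -14.0]
time_s: 60.0
tcp_pos: [0.5991, -0.1102, 0.1695]
eef_rot: [180.0, 0.1, -14.0]
time_s: 60.8
tcp_pos: [0.6753, 0.0324, 0.17]
eef_rot: [-180.0, 0.0, -14.0]
red ([397.4, 138.3], 83, [0.6625, -0.4176, 0.1506], [0.65, -0.431, 0.139], [0.673, -0.406, 0.155])
red ([378.3, 206.4], 49, [0.4901, -0.4017, 0.0288], [0.479, -0.414, 0.02], [0.499, -0.39, 0.033])
red ([372.1, 236.5], 50, [0.4035, -0.3827, 0.0276], [0.394, -0.395, 0.018], [0.413, -0.373, 0.034])
amber ([279.9, 164.8], 87, [0.607, -0.12, 0.049], [0.576, -0.128, 0.044], [0.631, -0.114, 0.053])
amber ([326.3, 169.5], 114, [0.5935, -0.2503, 0.0491], [0.565, -0.26, 0.044], [0.622, -0.24, 0.054])
amber ([375.3, 221.4], 197, [0.4474, -0.3925, 0.0282], [0.411, -0.41, 0.016], [0.482, -0.377, 0.034])
teal ([265.5, 158.6], 109, [0.6232, -0.0777, 0.0568], [0.57, -0.086, 0.049], [0.674, -0.072, 0.062])
teal ([342.7, 165.7], 138, [0.6014, -0.2962, 0.0562], [0.551, -0.304, 0.044], [0.655, -0.287, 0.061])
teal ([278.7, 180.8], 71, [0.5605, -0.117, 0.0447], [0.551, -0.134, 0.008], [0.568, -0.1, 0.052])
teal ([302.0, 181.7], 51, [0.5571, -0.1823, 0.0461], [0.554, -0.2, 0.009], [0.563, -0.165, 0.051])
teal ([324.5, 185.0], 73, [0.5487, -0.2458, 0.0437], [0.54, -0.265, 0.02], [0.557, -0.228, 0.05])
yaw -13.91 wz units 0.02 shift units [-0.09  0.21  2.99] rot [-1.7998e+02 -4.0000e-02 -1.3910e+01] tcp [0.6767 0.0346 0.1698] j [ 19.  23.  -3.   0. -64.  57.]
```

View pics/s4.png

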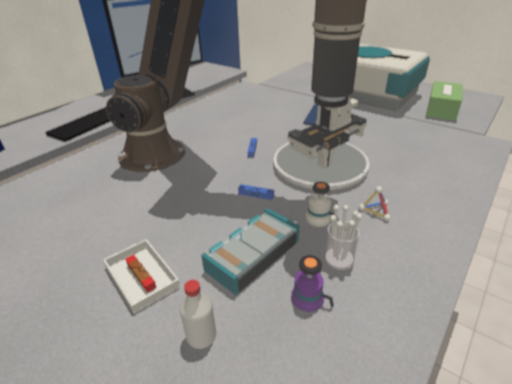

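The scene picture shows the cells in the holder, the cracked cell in the tray at (140,272), the platter empty and the gripper above the pump. Now I'll press.

```bash

python3 -m pendant '[[[-0.09,0.14,0.8,0,0,0,-1],[0,0,0.8,0,0,0,-1],[0,0,0.8,0,0,0,-1],[0,0,0.3,0,0,0,-1],[0,0,0.2,0,0,0,-1],[0,0,0.2,0,0,0,-1],[0,0,0.2,0,0,0,-1],[0,0,0,0,0,0,-1]]]'
python3 -m pendant '[[[0,0,0.15,0,0,0,-1],[0,0,0.15,0,0,0,-1],[0,0,0.1,0,0,0,-1],[0,0,0,0,0,0,-1],[0,0,0,0,0,0,-1],[0,0,0,0,0,0,-1],[0,0,0,0,0,0,-1],[0,0,0,0,0,0,-1]]]'

```

```text
time_s: 61.7
tcp_pos: [0.6726, 0.0286, 0.1046]
eef_rot: [-180.0, -0.1, -14.0]
contact_force: [-1.1, 0.2, 4.0]
gripper_width: 0.0004
gripper_force: 1.7
time_s: 62.5
tcp_pos: [0.6727, 0.0286, 0.0971]
eef_rot: [-180.0, -0.1, -14.0]
contact_force: [-1.3, 0.3, 7.3]
gripper_width: 0.0002
gripper_force: 3.5
```

```bash

python3 -m pendant '[[[0,0,0.1,0,0,0,-1],[0,0,0.1,0,0,0,-1],[0,0,0.1,0,0,0,-1],[0,0,0.05,0,0,0,-1],[0,0,0.05,0,0,0,-1],[0,0,0,0,0,0,-1],[0,0,0,0,0,0,-1],[0,0,0,0,0,0,-1]]]'
python3 -m pendant '[[[0,0,0.05,0,0,0,-1],[0,0,0.05,0,0,0,-1],[0,0,0,0,0,0,-1],[0,0,0,0,0,0,-1],[0,0,0,0,0,0,-1],[0,0,0,0,0,0,-1],[0,0,0,0,0,0,-1],[0,0,0,0,0,0,-1]]]'

```

```text
time_s: 63.3
tcp_pos: [0.6727, 0.0286, 0.09]
eef_rot: [-180.0, -0.1, -14.0]
contact_force: [-3.7, -0.1, 12.7]
gripper_width: 0.0004
gripper_force: 6.3
time_s: 64.1
tcp_pos: [0.6728, 0.0286, 0.0898]
eef_rot: [-180.0, -0.2, -13.9]
contact_force: [-7.3, 2.5, 24.2]
gripper_width: 0.0003
gripper_force: 11.8
```

The plunger reached its stop: 24 N, and the position no longer changes. I'll raise the arm, back away and do a last check.

```bash

python3 -m pendant '[[[0,0,-0.3,0,0,0,-1],[0,0,-0.5,0,0,0,-1],[0,0,-1,0,0,0,-1],[0,0,-1,0,0,0,-1],[0,0,-1,0,0,0,-1],[0,0,-1,0,0,0,-1],[0,0,-1,0,0,0,-1],[0,0,0,0,0,0,-1]]]'| sed -n '1,2p'
python3 -m pendant '[[[-1,0,0,0,0,0,-1],[-1,0,0,0,0,0,-1],[-1,0,0,0,0,0,-1],[-1,0,0,0,0,0,-1],[-1,0,0,0,0,0,-1],[-1,0,0,0,0,0,-1],[-1,0,0,0,0,0,-1],[0,0,0,0,0,0,-1]]]'
python3 - <<'E'
from h import *
for n in ['top','scene']:
    f,W,T,K=cap(n);M=masks(f)
    for k in ['red','amber','teal']:
        for o in segs(f,W,M[k]&(W[...,0]<.72)&(W[...,1]>-.42),.0,.13,12): print(n,k,o)
f=cap('top')[0];cv2.imwrite('pics/t5.png',cv2.resize(f[75:265,80:410],None,fx=2.4,fy=2.4,interpolation=2))
E
```

```text
time_s: 64.9
tcp_pos: [0.6737, 0.0288, 0.2052]
time_s: 65.7
tcp_pos: [0.5341, 0.0626, 0.2017]
eef_rot: [-180.0, 0.1, -14.0]
contact_force: [1.1, 0.9, 0.1]
gripper_width: 0.0003
gripper_force: 0.0
top red ([378.3, 206.4], 50, [0.4888, -0.4019, 0.029], [0.479, -0.413, 0.018], [0.499, -0.392, 0.033])
top red ([372.1, 236.6], 53, [0.4023, -0.3828, 0.0286], [0.394, -0.394, 0.02], [0.413, -0.373, 0.035])
top amber ([224.8, 136.0], 64, [0.6742, 0.031, 0.1118], [0.658, 0.018, 0.108], [0.688, 0.047, 0.116])
top amber ([279.8, 165.0], 106, [0.6044, -0.12, 0.0498], [0.576, -0.129, 0.044], [0.633, -0.111, 0.055])
top amber ([326.2, 169.3], 121, [0.594, -0.2503, 0.049], [0.562, -0.259, 0.043], [0.623, -0.24, 0.056])
top amber ([375.2, 221.5], 198, [0.4447, -0.3924, 0.0283], [0.411, -0.409, 0.017], [0.482, -0.376, 0.035])
top teal ([265.6, 157.1], 101, [0.6294, -0.0803, 0.0565], [0.57, -0.089, 0.052], [0.675, -0.072, 0.062])
top teal ([342.7, 165.9], 140, [0.6014, -0.2961, 0.0563], [0.55, -0.303, 0.045], [0.655, -0.287, 0.062])
top teal ([278.6, 181.2], 65, [0.56, -0.1173, 0.0424], [0.552, -0.134, 0.012], [0.566, -0.098, 0.05])
top teal ([301.9, 181.7], 52, [0.557, -0.1821, 0.0467], [0.554, -0.199, 0.007], [0.563, -0.165, 0.051])
top teal ([324.5, 185.0], 73, [0.5489, -0.2461, 0.0427], [0.54, -0.267, 0.023], [0.557, -0.228, 0.051])
scene red ([130.4, 259.0], 43, [0.4032, -0.3857, 0.0281], [0.394, -0.398, 0.026], [0.412, -0.377, 0.031])
scene red ([148.1, 283.4], 123, [0.4958, -0.4077, 0.0272], [0.477, -0.418, 0.01], [0.502, -0.395, 0.03])
scene amber ([320.7, 185.4], 51, [0.6735, 0.0338, 0.1104], [0.659, 0.02, 0.108], [0.686, 0.049, 0.113])
scene amber ([138.1, 270.0], 218, [0.4459, -0.397, 0.0276], [0.41, -0.413, 0.021], [0.481, -0.378, 0.031])
scene teal ([209.3, 259.1], 16, [0.577, -0.295, 0.056], [0.56, -0.297, 0.054], [0.596, -0.292, 0.058])
```

View pics/t5.png

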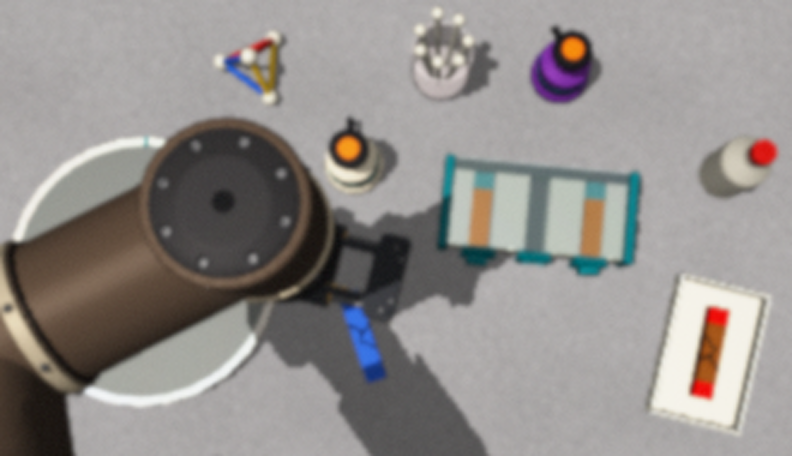

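The last picture shows both cells home at (482,210) and (593,222), and the cracked cell in the tray at (710,352). The plunger is back up (head top at 0.110) and the bystanders haven't moved, so I'll hand the job in.

```bash
python3 -c "
from plant import r
print(r.close_job())"
```

```text
the job is handed in; nothing more can be done
None
```

I handed the job in with both good cells fully home in the outer bays, the cracked cell flat in the reject tray, the purge pump pressed to its stop and back up, and the bystanders untouched; the hand-in returned no verdict.

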